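# Settle the weighing stage, tare it, and build the capped cup stack on it

## Task

Set the three-footed stage top on the balance so that its ball feet settle into the cone, the groove and the flat seat, then let go and press the tare button fully down while the stage is still empty. Then put all the sample cups on it as one straight stack, the first standing in the stage's round socket and every other nested home in the one below, and close the top cup with the knobbed cap. Leave the other things on the bench where they are.

Things in the scene. Friction and masses are not known exactly. Their poses are not given: they have to be found in the camera images.
- balance: low grey balance housing fixed on the bench, 150 (its x) x 190 (its y) mm, deck 25 mm high; origin: centre of its underside, z up. On the deck are three small steel seats up to 37 mm high and, near its -y edge, a round button. A settled stage top has its origin at (0, 22, 31.3) mm in the balance's frame and its axes parallel to the balance's.
- seat_cone (a point): where the centre of the ball foot comes to rest in the round steel cone seat (18 mm mouth, 45 degree walls); at (50, 22, 39.3) mm in the balance's frame; the seat's top is at 37 mm
- seat_groove (a point): where the centre of the ball foot comes to rest in the V groove seat (18 mm wide, 45 degree walls, groove pointing at the cone); at (-35, 54, 39.3) mm in the balance's frame; the seat's top is at 37 mm
- seat_flat (a point): where the centre of the ball foot comes to rest on the flat round seat; at (-35, -10, 39.3) mm in the balance's frame; the seat's top is at 31.3 mm
- tare (a joint): travel of the tare button, 0 m up to 0.006 m fully down; springs back; about 5 N fully down
- tare_top (a point): centre of the top face of the white 26 mm round tare button in a grey ring on the balance deck, (-25, -70, 47) mm in the balance's frame with the button up; presses straight down
- stage: loose aluminium stage top, 350 g, on three 16 mm balls. Plate top 30 mm above the origin: crossbar 94 mm wide (x -52 to -18), nose 60 mm wide (x to 67). Grip the 58 x 58 mm square block on it (30 to 52 mm high, centred, sides along x and y); it holds a round 43 mm socket, floor at 40 mm, where a cup stands. Origin: socket axis, level of the balls' undersides; x to the nose, z up.
- foot_nose (a point): centre of the ball foot under the nose, (50, 0, 8) mm in the stage's frame; belongs in the cone
- foot_left (a point): centre of the ball foot at (-35, 32, 8) mm in the stage's frame; belongs in the groove
- foot_right (a point): centre of the ball foot at (-35, -32, 8) mm in the stage's frame; belongs on the flat seat
- cup_0: white stacking cup (some of five are absent), upright; 60 mm high, 80 g, heavy foot. Outside: taper, 36 mm diameter at the foot to 48 mm at 38 mm height, then a step out to a straight 59 mm collar, 38 to 60 mm high; bore in the collar 50.6 mm. Origin: centre of underside, z up. Nested home its step rests on the rim below: 22 mm higher than that cup. Grip across the collar above the step.
- cup_1: white stacking cup (some of five are absent), upright; 60 mm high, 80 g, heavy foot. Outside: taper, 36 mm diameter at the foot to 48 mm at 38 mm height, then a step out to a straight 59 mm collar, 38 to 60 mm high; bore in the collar 50.6 mm. Origin: centre of underside, z up. Nested home its step rests on the rim below: 22 mm higher than that cup. Grip across the collar above the step.
- cup_2: white stacking cup (some of five are absent), upright; 60 mm high, 80 g, heavy foot. Outside: taper, 36 mm diameter at the foot to 48 mm at 38 mm height, then a step out to a straight 59 mm collar, 38 to 60 mm high; bore in the collar 50.6 mm. Origin: centre of underside, z up. Nested home its step rests on the rim below: 22 mm higher than that cup. Grip across the collar above the step.
- cup_3: white stacking cup (some of five are absent), upright; 60 mm high, 80 g, heavy foot. Outside: taper, 36 mm diameter at the foot to 48 mm at 38 mm height, then a step out to a straight 59 mm collar, 38 to 60 mm high; bore in the collar 50.6 mm. Origin: centre of underside, z up. Nested home its step rests on the rim below: 22 mm higher than that cup. Grip across the collar above the step.
- cup_4: white stacking cup (some of five are absent), upright; 60 mm high, 80 g, heavy foot. Outside: taper, 36 mm diameter at the foot to 48 mm at 38 mm height, then a step out to a straight 59 mm collar, 38 to 60 mm high; bore in the collar 50.6 mm. Origin: centre of underside, z up. Nested home its step rests on the rim below: 22 mm higher than that cup. Grip across the collar above the step.
- cap: grey cap, 50 g: a 59 mm diameter disc 6 mm thick (8 to 14 mm above the origin) with a plug of 47 mm diameter below it, chamfered to 41 mm at its foot, and a knob on top, 18 mm diameter shaft with a 22 mm head, up to 35 mm height; grip the knob. Origin: centre of the plug's underside, z up. Closed on a cup, its origin is 52 mm above that cup's origin.
- by_cover_slips: small box of cover glasses, 31 x 32 x 18 mm, bystander; origin at its underside
- by_timer: lab timer, 66 x 66 x 18 mm, bystander; origin at its underside
- by_marker_black: felt marker lying on the bench, 128 mm long, 17 mm high, bystander; origin at its underside
- by_forceps: steel forceps lying on the bench, 130 mm long, 9 mm high, bystander; origin at its underside
- by_immersion_oil: immersion oil bottle, 25 mm diameter, 80 mm high, bystander; origin at its underside

How it is judged:
By the outcome, as a careful person would: the job done as asked, in the order asked, and still so for the second after the job is handed in, with the robot touching nothing.
Of cup_0, cup_1, cup_2, cup_3, cup_4 only 3 to 5 are there at a start; the rules pass over those that are not, and their reading is None.
At some moment in a run one of cup_0, cup_1, cup_2, cup_3, cup_4 may be knocked a few centimetres aside while the robot is not near it.
Once in a run the grip may slacken for a moment while it holds something.
It also fails if it takes over 210 s, if anything falls off the work surface, if the arm or the gripper's body presses on something with over 40 N, if the wrist force passes 120 N, or if a joint passes its speed limit or range.

## Robot

A 6-joint arm with a two-finger parallel gripper is mounted at the origin on a cart in front of the work surface, level with it; the furniture and walls round the work are solid. World frame = base frame: x ahead of the robot, y to its left, z up, the work surface at z = 0. Lengths are in m, angles in rad, forces in N, time in s.
With the tool pointing down it reaches from about 0.275 to 0.75 m from the base axis. Payload 10.2 kg.
Tool frame: the origin (TCP) lies between the finger pads; the fingertips stand 22 mm ahead of it and the grasp point (between the pads) lies 3 mm ahead of it (manip.nose_length is the z of the fingertips in the tool frame, in m); z points along the fingers, y is the line along which they close (so a half turn about z gives the same grasp; the last joint's range is limited). The gripper opens to 88 mm and grips with 3 to 60 N. Pads are 18 mm wide; open, the fingers measure 123 mm over their backs; the gripper's body (75 mm by 187 mm) begins 45 mm behind the grasp point.
Start: joints at [-1.51, 0.313, 1.498, -0, 1.331, -0.223], TCP at [0.147, -0.504, 0.261] pointing down, gripper open.
Joint ranges: [-2.94, 2.94], [-0.97, 2.17], [0.19, 2.56], [-1.23, 4.37], [0.02, 3.11], [-2.88, 2.88]. Speed limits (rad/s): [2.39, 2.39, 3.01, 3.14, 3.14, 3.14].

## Interface

Orientations are given as a rotation vector (axis times angle).
In Python, from rig import manip gives the robot as it stands.
- The arm moves only by the tool hand_motion, called after "Request:" by a JSON object that holds its "op" and its "data", one argument or row to a line. Schema: {"type":"object","properties":{"moves":{"type":"object","properties":{"offsets":{"type":"array","items":{"type":"array","items":{"type":"number"},"minItems":7,"maxItems":7},"minItems":1,"maxItems":5}},"additionalProperties":false,"required":["offsets"]},"grip_force":{"type":"number"},"only":{"type":"string"},"quiet":{"type":"boolean"},"lines":{"type":"string"}},"required":["moves"],"additionalProperties":false}. moves is an object whose key "offsets" holds a list of rows, 1 to 5 of them, each of 7 numbers: the finger opening in m, then dx, dy, dz in units of 50 mm, then a rotation vector rx, ry, rz in units of 0.1 rad; each row is the pose to reach, as a shift and turn from the pose commanded when the call began, along the tool's axes at that moment; what a row does not reach only later rows make up. A row lasts 1/12 s, in which the tool goes at most 0.0417 m and 0.125 rad, less where a joint would pass 70% of its speed; a pose out of reach is approached as far as the arm can. The fingers move at their own pace and stop on an object; grip_force is the grip in N (left out, the last holds). Time passes only in rows, so rows that do not move let the fingers close. The tool returns the time, the measured TCP pose, the force, the opening and the grip force at its end. only (a regular expression) keeps the lines of the reply that match it, lines (a string "A,B") keeps lines A to B, and quiet returns only ok. Input that does not fit is refused with a message, and nothing moves.
- manip.sense(): the state, without advancing time (a new reading comes with each control period).
- manip.camera(name): name is "side" or "top" or "wrist"; returns (picture, depth): 384x512x3 uint8, red, green, blue; 384x512 float32, m along the optical axis (not along the pixel's ray), 0 where there is no reading.
- manip.camera_info(name): a dict with "vfov" (degrees; the focal length in pixels is half the picture's height over the tangent of half this angle, whatever the lens; pixels are square), "cx", "cy" (the principal point, pixels), "rvec" (rotation vector, rad) and "tvec" (3), from world to camera coordinates, as OpenCV has them. Camera axes: x right, y down, z forward; pixel columns grow to the right and rows downward; lengths in m; the calibration is good to about 2 mm. A picture is of the moment at which its call begins: read the wrist's pose just before it. camera_info takes no time and is no camera call; for the wrist camera it gives the pose at the moment of the call.
- manip.hand_in(): hands the job in; it is judged then, once.
The state is a dict: "time": time; "q": joint angles; "joint_velocities": joint speeds; "joint_torque": joint torques, N m; "ee_pos": TCP position; "ee_rot": TCP orientation; "contact_force": force on the tool from outside, world axes, zero at the start; "torque": the same for the moment, N m; "gripper_width": finger opening in m; "gripper_force": force on a finger pad.
Only numpy, scipy, OpenCV 4.12 (cv2) and the standard library are available. Lean on these libraries where they do the work, as an engineer would, in place of code of your own. Each camera call takes 0.05 s, during which the arm holds its last target. There are 200 camera calls.

## Working session

There is one attempt and no reset: what is moved stays moved. The work goes in short steps, Python scripts to look and compute and a tool call to move; the robot and the scene stay as the last step left them, time stands still between calls to the robot, and variables do not carry over. Pictures are saved under pics/ and viewed, at most 14 in all, crops included, and the job is handed in when it is done.

```bash
ls; mkdir -p pics; cat > h.py <<'E'
import numpy as np, cv2
from scipy.spatial.transform import Rotation as R
from rig import manip
def cam(name,save=None):
    i=manip.camera_info(name); p,d=manip.camera(name)
    f=p.shape[0]/2/np.tan(np.radians(i['vfov'])/2)
    Rm=cv2.Rodrigues(np.array(i['rvec'],float))[0]; t=np.array(i['tvec'],float)
    if save: cv2.imwrite('pics/'+save,cv2.cvtColor(p,cv2.COLOR_RGB2BGR))
    return dict(p=p,d=d,f=f,cx=i['cx'],cy=i['cy'],R=Rm,t=t)
def cloud(c):
    h,w=c['d'].shape; u,v=np.meshgrid(np.arange(w),np.arange(h)); d=c['d']
    P=np.stack([(u-c['cx'])/c['f']*d,(v-c['cy'])/c['f']*d,d],-1)
    W=(P-c['t'])@c['R']; W[d==0]=np.nan
    return W
def onz(c,u,v,z):
    r=np.array([(u-c['cx'])/c['f'],(v-c['cy'])/c['f'],1])@c['R']; o=-c['t']@c['R']
    return o+r*(z-o[2])/r[2]
def proj(c,P):
    q=np.atleast_2d(P)@c['R'].T+c['t']; return q[:,:2]/q[:,2:]*c['f']+[c['cx'],c['cy']]
def togo(x,y,z,ang=None):
    "shift in tool axes & rotvec to reach TCP pos with tool down, tool y axis at angle ang (mod pi) in world"
    s=manip.sense(); r=R.from_rotvec(s['ee_rot']); d=r.inv().apply(np.array([x,y,z])-s['ee_pos'])
    out=[]
    M=r.as_matrix(); a0=np.arctan2(M[1,1],M[0,1])
    if ang is None: ang=a0
    for k in(0,np.pi):
        a=ang+k; Y=np.array([np.cos(a),np.sin(a),0]);Z=np.array([0,0,-1.]);X=np.cross(Y,Z)
        out.append((r.inv()*R.from_matrix(np.c_[X,Y,Z])).as_rotvec())
    print('shift',d.round(4),'rot',min(out,key=np.linalg.norm).round(4),'alt',max(out,key=np.linalg.norm).round(3),'q6',round(s['q'][5],2),'t',s['time'])
E
python3 - <<'E'
from h import *
s=manip.sense(); print(s['ee_pos'],s['ee_rot'],manip.nose_length)
for n in('top','side'):
    c=cam(n,n+'0.png'); W=cloud(c); print(n,np.nanmin(W[...,:2],(0,1)),np.nanmax(W[...,:2],(0,1)),-c['t']@c['R'])
    np.savez(n+'0.npz',**c)
E
```

```text
pics
rig.py
[ 0.14699577 -0.50378624  0.26016176] [-3.10875066e+00 -4.44133697e-01 -2.34900193e-04] 0.022
top [-0.33397607 -0.83927392] [1.19072714 1.20382422] [0.44366048 0.00760221 1.21460137]
side [-0.69410875 -0.8503249 ] [1.63137402 0.88722451] [0.06168982 1.01300097 1.03215002]
```

```bash
python3 -c "
import cv2
for n in('top','side'):
    a=cv2.imread(f'pics/{n}0.png'); cv2.imwrite(f'pics/{n}0b.png',cv2.resize(a,(800,600),interpolation=cv2.INTER_CUBIC))"
```

```text
(no output)
```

View pics/top0b.png

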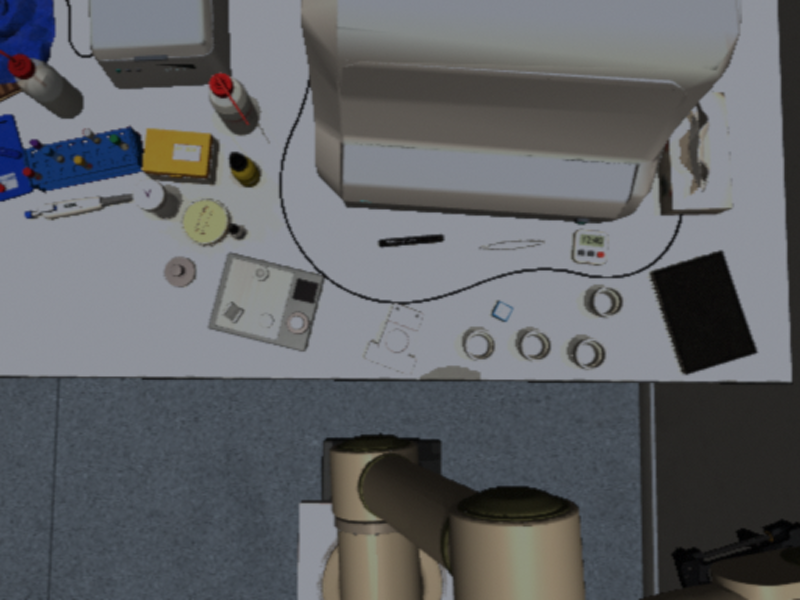

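The top view (800x600 scale) shows four cups at (602,301), (478,344), (532,344) and (586,352). The cap is at (180,271), the balance at (266,302) and the stage at (396,338). I'll enlarge the balance and stage area.

```bash
python3 - <<'E'
from h import *
c=dict(np.load('top0.npz')); W=cloud(c)
k=512/800
for n,u,v in [('c602',602,301),('c478',478,344),('c532',532,344),('c586',586,352),('cap',180,271),('bal',266,302),('stage',396,338),('oil',243,170)]:
    u*=k;v*=k
    z=W[int(v)-14:int(v)+14,int(u)-14:int(u)+14]; h=np.nanmax(z[...,2]); print(n,onz(c,u,v,0.05).round(3),'max h',h.round(3))
a=c['p'][150:245,125:260,::-1]; 
a=np.clip(a.astype(float)*1.2,0,255).astype('uint8')
cv2.imwrite('pics/crop1.png',cv2.resize(a,None,fx=5.9,fy=5.9,interpolation=cv2.INTER_CUBIC))
# stage plate mask: height 20..45mm
H=W[...,2]*1000; np.set_printoptions(linewidth=250)
print(np.nan_to_num(H[190:242:2,228:274:2]).astype(int))
E
```

```text
c602 [ 0.536 -0.411  0.05 ] max h 0.066
c478 [ 0.453 -0.176  0.05 ] max h 0.065
c532 [ 0.454 -0.277  0.05 ] max h 0.066
c586 [ 0.44  -0.379  0.05 ] max h 0.068
cap [0.584 0.382 0.05 ] max h 0.04
bal [0.528 0.22  0.05 ] max h 0.036
stage [ 0.463 -0.023  0.05 ] max h 0.058
oil [0.778 0.269 0.05 ] max h 0.144
[[-1 -1  4  7 10  3  2  3 -2  1 -3  0 -4 -3 -1 -3  4  5 -1 -3 -1 -2 -1]
 [ 0  3  0  2 -1  7  7 11 11  4  9  2 -1  3 -2  3  0  4  8  7  8  8 10]
 [ 0  3  5  0  0 -3  0  2  2  1  2  0 29 30  4 10  6  2 -3  0 -1  1  1]
 [-1 -3 -1  0  0  1  0  1 -3 -3 -1  0 34 30 32 26 -5  0  4  0  1  2  0]
 [ 1  5  0  3  2 -1  3  5  1 -3  1  6 36 32 30 28 32 24 31 -3  2 -2  1]
 [ 0 -1 -3  0  3  0  1  3 -1 -1  2 29 30 28 28 26 32 33 33 31 32 32 -3]
 [ 2  3 -3  2  1 -1  2  3  5  2  3 28 29 30 29 36 30 27 33 30 30 34  0]
 [-3 -2 -5  2  1  0  0 -2  0 -2 -3 31 34 26 32 27 31 33 32 31 30  0  1]
 [ 0  1  0  2  5 -1 -3  0 -1  0 51 49 26 32 26 31 33 34 31 27 25  2  0]
 [ 0  2 -3  0  2 -2  0 -2  1 -2 53 56 50 53 52 32 30 30 31 28 30  6  4]
 [ 1  0  0  0  1  0  3 -2  1 28 46 50 50 49 47 50 56 53 29 30  1  6  4]

[... 380 characters left out ...]
29 55 55 56 53 38 39 40 36 39 49 49  0 -1  0  3  0]
 [ 2 -1 -2  0 30 32 28 29 56 54 52 51 40 42 43 48 53 52 -1  0  0 -3 -3]
 [ 0 -2  2 30 27 32 28 30 31 29 48 53 52 49 56 52 51 -1  1  3  0  0  0]
 [-3  0 -1 30 28 27 33 31 28 33 32 30 28 55 51 52 55 30  1  3  3  0  1]
 [-2  0 -1  2  0 31 29 29 32 29 33 30 29 27 31 29 54 33 28 32  2  3  1]
 [ 0 -2 -1  2 -1  2  1 26 33 30 28 27 25 28 30 28 28 31 27  2  0  4  1]
 [ 2  0  4 -3  1  0  1 -1 -2  2 32 28 32 27 29 32 27 32 23  1  2  0  5]
 [ 2  3  3  0  1  1  1 -2  0  5  0  0  2 34 28 30 29 32  0 -2 -3  0  2]
 [ 0  1  0  0 -1  0 -2  1 -2  1  0 -1 -2  2 -2 31 33 30  1  2 -1  1 -1]
 [ 0  4  2  0  0  0 -1  2  1  2  0 -2  5  0  1 -1  0  0  0  0  1  1  3]]
```

View pics/crop1.png

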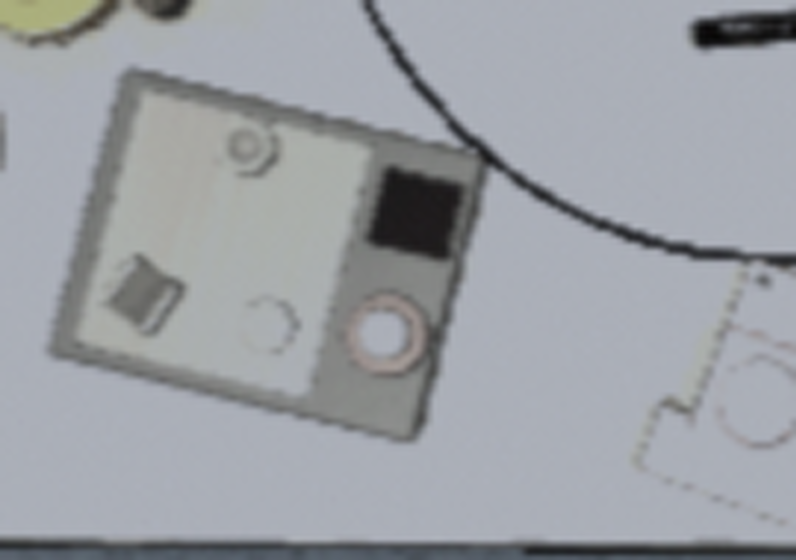

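The crop shows the balance corners at (130,70), (487,155), (415,440) and (52,352). The cone is at (247,147), the groove at (147,295), the flat seat at (270,325) and the button at (387,335). The stage's nose points up and to the right. Next I'll fit their poses, with the cup circles, from the depth masks.

```bash
python3 - <<'E'
from h import *
c=dict(np.load('top0.npz')); W=cloud(c); H=cv2.medianBlur(np.nan_to_num(W[...,2]).astype('f4'),3)
def rect(mask,z,box):
    m=np.zeros(H.shape,'u1'); x0,x1,y0,y1=box; m[y0:y1,x0:x1]=mask[y0:y1,x0:x1]
    v,u=np.nonzero(m); P=np.array([onz(c,a,b,z)[:2] for a,b in zip(u,v)],'f4')
    cnt=P.mean(0); r=cv2.minAreaRect(P*1000); return cnt.round(4),r
print('balance',rect(((H>.012)).astype('u1'),.025,(128,210,155,230)))
print('block+plate',rect((H>.02).astype('u1'),.030,(228,276,190,242)))
print('block',rect((H>.044).astype('u1'),.052,(228,276,190,242)))
k=512/800
for u,v in [(602,301),(478,344),(532,344),(586,352)]:
    u=int(u*k);v=int(v*k); print('cup',rect((H>.045).astype('u1'),.060,(u-20,u+20,v-20,v+20)))
u,v=int(180*k),int(271*k); print('cap',rect((H>.009).astype('u1'),.014,(u-15,u+15,v-15,v+15)))
s=lambda x,y:onz(c,125+x/5.9-.5,150+y/5.9-.5,.025)[:2].round(4)
print([s(*p) for p in [(130,70),(487,155),(415,440),(52,352)]])
o=lambda x,y,z:onz(c,125+x/5.9-.5,150+y/5.9-.5,z)[:2].round(4)
print('cone',o(247,147,.037),'flat',o(270,325,.0313),'groove',o(147,295,.037),'but',o(387,335,.047))
E
```

```text
balance (array([0.5314, 0.2248], dtype=float32), ((542.4321899414062, 250.61557006835938), (247.194580078125, 158.09457397460938), 76.45792388916016))
block+plate (array([ 0.4601, -0.0247], dtype=float32), ((465.9033203125, -26.862274169921875), (93.8420639038086, 118.52487182617188), 69.67191314697266))
block (array([ 0.4588, -0.0244], dtype=float32), ((459.0291442871094, -24.345195770263672), (57.951011657714844, 57.81075668334961), 69.94251251220703))
cup (array([ 0.5355, -0.4195], dtype=float32), ((535.5151977539062, -418.14154052734375), (55.69111251831055, 59.41088104248047), 0.5196874737739563))
cup (array([ 0.4533, -0.1797], dtype=float32), ((451.9278869628906, -179.06796264648438), (54.894813537597656, 55.37855911254883), 0.4391002655029297))
cup (array([ 0.453 , -0.2832], dtype=float32), ((452.7667541503906, -282.3617858886719), (54.989749908447266, 58.48679733276367), 0.43892669677734375))
cup (array([ 0.4373, -0.3846], dtype=float32), ((436.2840576171875, -384.2672119140625), (58.45730972290039, 55.35219955444336), 89.22769927978516))
cap (array([0.5892, 0.3938], dtype=float32), ((589.9891967773438, 393.8577575683594), (54.86642074584961, 53.787872314453125), 1.7825242280960083))
[array([0.6247, 0.2978]), array([0.5832, 0.1165]), array([0.4388, 0.1503]), array([0.4814, 0.3329])]
cone [0.5846 0.2355] flat [0.4957 0.223 ] groove [0.5099 0.2834] but [0.4906 0.1624]
```

```bash
python3 - <<'E'
from h import *
togo(.4588,-.0244,.15,np.radians(70))
E
```

```text
shift [ 0.4336 -0.3728  0.1107] rot [-1.100e-03  1.000e-04  6.328e-01] alt [-0.000e+00 -1.000e-03 -2.509e+00] q6 -0.22 t 0.1
```
First 3 calls of: partial. Total shift (.434,-.373,.11) len .58. Path at z .26→.15; straight line from outside. Does the arm pass near furniture? The path is from (.147,-.5) to (.459,-.024), fine; cups 60 high, z higher than 0.15. Keep z high until the end anyway. Singular radius min .275: (.147,-.504) radius .525; path midpoint (.3,-.26) r=.4 OK.

Units first: shifts go in units of 50 mm and turns go in units of 0.1 rad. So 0.15 m is 3, -0.125 m is -2.5.

Request:
{"op": "hand_motion", "data": {
  "moves": {"offsets": [[0.088,3,-2.5,0,0,0,0],[0.088,3,-2.5,0,0,0,0],[0.088,3,-2.5,0,0,0,0],[0.088,3,-2.5,0,0,0,0],[0.088,3,-2.5,0,0,0,0]]}
}}

```text
time: 0.52
ee_pos: [0.2571, -0.3392, 0.2605]
ee_rot: [-3.109, -0.446, -0.0]
contact_force: [-0.2, -0.1, 0.1]
gripper_width: 0.0879
gripper_force: 0.0
```

Request:
{"op": "hand_motion", "data": {
  "moves": {"offsets": [[0.088,3,-2.5,0.4,0,0,0],[0.088,3,-2.5,0.4,0,0,0],[0.088,3,-2.5,0.4,0,0,0],[0.088,3,-2.5,0.4,0,0,0],[0.088,3,-2.5,0.4,0,0,0]]}
}}

```text
time: 0.93
ee_pos: [0.3658, -0.1772, 0.2404]
ee_rot: [-3.109, -0.446, -0.0]
contact_force: [0.4, -1.1, 0.6]
gripper_width: 0.0879
gripper_force: 0.0
```

Request:
{"op": "hand_motion", "data": {
  "moves": {"offsets": [[0.088,2.68,-2.46,0.6,0,0,3],[0.088,2.68,-2.46,0.6,0,0,6.2],[0.088,2.68,-2.46,0.6,0,0,6.2],[0.088,2.68,-2.46,0.6,0,0,6.2],[0.088,2.68,-2.46,0.6,0,0,6.2]]}
}}

```text
time: 1.35
ee_pos: [0.4525, -0.0355, 0.2128]
ee_rot: [3.121, -0.362, -0.0]
contact_force: [-0.4, -0.6, 0.5]
gripper_width: 0.088
gripper_force: 0.0
```

```bash
python3 - <<'E'
from h import *
togo(.4588,-.0244,.054,np.radians(70))
c=cam('wrist','w1.png'); np.savez('w1.npz',**c)
E
```

```text
shift [ 0.0036 -0.0123  0.1588] rot [0.000e+00 1.000e-04 1.181e-01] alt [-0.     0.    -3.024] q6 1.46 t 1.35
```

View pics/w1.png

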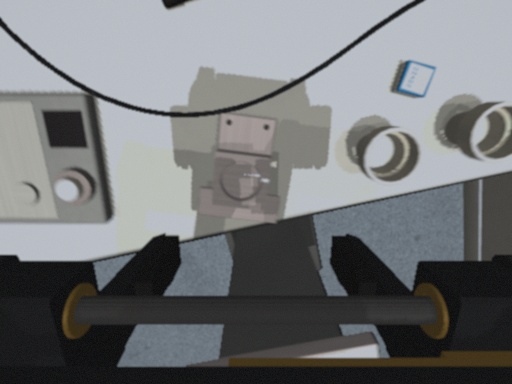

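The wrist view shows the stage ahead of the fingers with its block around (243,182), the balance at left and two cups at right. I'll cross-check the block position with wrist depth.

Scaled: 0.08 m is 1.6, 0.06 m is 1.2, 0.118 rad is 1.18.

Request:
{"op": "hand_motion", "data": {
  "moves": {"offsets": [[0.088,0.07,-0.24,1.2,0,0,1.18],[0.088,0.07,-0.24,1.6,0,0,1.18],[0.088,0.07,-0.24,1.6,0,0,1.18]]}
}}

```text
time: 1.65
ee_pos: [0.4551, -0.0247, 0.1276]
ee_rot: [-3.094, 0.535, 0.018]
contact_force: [-0.8, 0.3, -1.5]
gripper_width: 0.0881
gripper_force: 0.0
```

```bash
python3 - <<'E'
from h import *
c=dict(np.load('w1.npz')); W=cloud(c); H=W[...,2]
m=(H>.044)&(H<.062)&(abs(W[...,0]-.459)<.06)&(abs(W[...,1]+.024)<.06)
P=W[m][:,:2]; print(len(P),P.mean(0),cv2.minAreaRect((P*1000).astype('f4')), np.median(H[m]))
c=cam('wrist','w2.png'); W=cloud(c); H=W[...,2]
m=(H>.044)&(H<.062)&(abs(W[...,0]-.459)<.06)&(abs(W[...,1]+.024)<.06)
P=W[m][:,:2]; print(len(P),P.mean(0),cv2.minAreaRect((P*1000).astype('f4')), np.median(H[m]))
togo(.4588,-.0244,.054,np.radians(70))
E
```

```text
1851 [ 0.45968177 -0.0242926 ] ((458.5084228515625, -24.067039489746094), (58.0267219543457, 58.47899627685547), 69.6787109375) 0.05200982743390037
3560 [ 0.46039553 -0.02463268] ((458.5547180175781, -23.88730239868164), (58.23131561279297, 59.085968017578125), 69.85110473632812) 0.05195116194998178
shift [ 0.0023 -0.0019  0.0771] rot [0.0003 0.0072 0.0066] alt [-0.011  0.    -3.135] q6 1.6 t 1.7
```

Request:
{"op": "hand_motion", "data": {
  "moves": {"offsets": [[0.088,0,0,0.6,0,0,0],[0.088,0,0,1,0,0,0],[0.088,0,0,1.2,0,0,0],[0.088,0,0,1.2,0,0,0],[0.088,0,0,1.2,0,0,0]]}
}}

```text
time: 2.12
ee_pos: [0.459, -0.027, 0.075]
ee_rot: [3.095, -0.538, 0.003]
contact_force: [0.4, -0.4, 0.9]
gripper_width: 0.0881
gripper_force: 0.0
```

```bash
python3 - <<'E'
from h import *
togo(.4585,-.0242,.054,np.radians(69.8))
E
```

```text
shift [-0.0015 -0.0024  0.021 ] rot [-0.     -0.0021  0.0086] alt [ 3.000e-03 -0.000e+00 -3.133e+00] q6 1.6 t 2.1167
```

Request:
{"op": "hand_motion", "data": {
  "moves": {"offsets": [[0.088,-0.03,-0.048,0.24,0,-0.02,0.08],[0.088,-0.03,-0.048,0.42,0,-0.02,0.08],[0.088,-0.03,-0.048,0.42,0,-0.02,0.08],[0.088,-0.03,-0.048,0.42,0,-0.02,0.08]]}
}}

```text
time: 2.45
ee_pos: [0.4579, -0.0238, 0.0529]
ee_rot: [-3.093, 0.55, 0.002]
contact_force: [-0.1, 0.4, -0.3]
gripper_width: 0.088
gripper_force: 0.0
```

Request:
{"op": "hand_motion", "data": {
  "moves": {"offsets": [[0.05,0,0,0,0,0,0],[0.05,0,0,0,0,0,0],[0.05,0,0,0,0,0,0],[0.05,0,0,0,0,0,0],[0.05,0,0,0,0,0,0]]},
  "grip_force": 35
}}

```text
time: 2.87
ee_pos: [0.4577, -0.0234, 0.0525]
ee_rot: [-3.092, 0.55, 0.002]
contact_force: [-1.7, -2.3, 2.3]
gripper_width: 0.0583
gripper_force: 35.0
```

```bash
python3 - <<'E'
from h import *
togo(.4585,-.0242,.054,np.radians(69.8))
E
```

```text
shift [ 0.001   0.0004 -0.0015] rot [-0.0003  0.0015  0.0005] alt [-2.000e-03 -1.000e-03 -3.141e+00] q6 1.61 t 2.8667
```

Request:
{"op": "hand_motion", "data": {
  "moves": {"offsets": [[0.05,0,0,-0.4,0,0,0],[0.05,0,0,-1,0,0,0],[0.05,0,0,-1.6,0,0,0],[0.05,0,0,-2,0,0,0],[0.05,0,0,-2,0,0,0]]}
}}

```text
time: 3.28
ee_pos: [0.4591, -0.024, 0.1553]
ee_rot: [3.093, -0.55, 0.007]
contact_force: [0.1, -0.1, -3.9]
gripper_width: 0.0577
gripper_force: 35.0
```

```bash
python3 - <<'E'
from h import *
togo(.5355,.2462,.1538,np.radians(76.8))
c=cam('wrist','w3.png'); np.savez('w3.npz',**c)
E
```

```text
shift [-0.0213 -0.28    0.0015] rot [ 0.     -0.0042 -0.1213] alt [-0.006 -0.     3.02 ] q6 1.61 t 3.2833
```

View pics/w3.png

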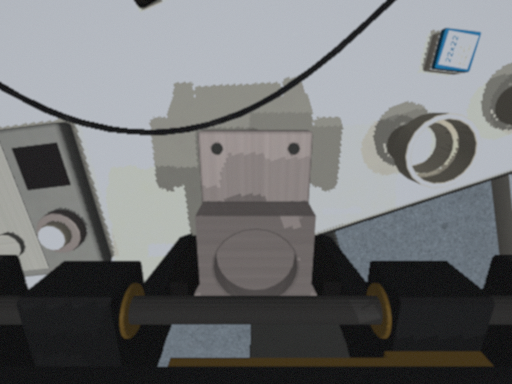

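The wrist view shows the stage held level between the fingers with its nose pointing forward. Next I'll move it above the balance.

Request:
{"op": "hand_motion", "data": {
  "moves": {"offsets": [[0.05,-0.2,-2.8,0,0,0,0],[0.05,-0.2,-2.8,0,0,0,0],[0.05,-0.2,-2.8,0,0,0,0],[0.05,-0.2,-2.8,0,0,0,0],[0.05,-0.2,-2.8,0,0,0,0]]}
}}

```text
time: 3.75
ee_pos: [0.4959, 0.1143, 0.1496]
ee_rot: [-3.094, 0.544, 0.009]
contact_force: [-0.1, -0.5, -3.5]
gripper_width: 0.0574
gripper_force: 35.0
```

Request:
{"op": "hand_motion", "data": {
  "moves": {"offsets": [[0.05,-0.226,-2.8,0,0,0,-1.2],[0.05,-0.226,-2.8,0,0,0,-1.2],[0.05,-0.226,-2.8,0,0,0,-1.2],[0.05,-0.226,-2.8,0,0,0,-1.2],[0.05,-0.226,-2.8,0,0,0,-1.2]]}
}}

```text
time: 4.17
ee_pos: [0.5337, 0.2489, 0.1494]
ee_rot: [3.121, -0.359, -0.008]
contact_force: [-0.3, -0.5, -4.6]
gripper_width: 0.058
gripper_force: 3.5
```

```bash
python3 - <<'E'
from h import *
togo(.5355,.2462,.0838,np.radians(76.8))
c=cam('side','s1.png'); W=cloud(c); np.savez('s1.npz',**c)
c=cam('wrist','w4.png'); np.savez('w4.npz',**c)
E
```

```text
shift [0.0027 0.0022 0.0656] rot [0.0008 0.005  0.0015] alt [-8.00e-03  1.00e-03 -3.14e+00] q6 2.04 t 4.1667
```

View pics/w4.png

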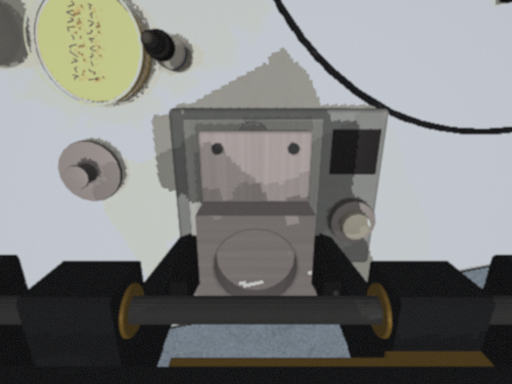

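The grip force dipped to 3.5 N, but the stage sits in the same place in the view. I'll firm the grip, then check the balance using the button at (356,226) and the deck corners at (170,110) and (387,110).

Request:
{"op": "hand_motion", "data": {
  "moves": {"offsets": [[0.05,0,0,0,0,0,0],[0.05,0,0,0,0,0,0],[0.05,0,0,0,0,0,0]]},
  "grip_force": 40
}}

```text
time: 4.52
ee_pos: [0.5342, 0.2455, 0.152]
ee_rot: [-3.12, 0.366, 0.004]
contact_force: [0.4, -1.1, -4.4]
gripper_width: 0.0578
gripper_force: 40.0
```

```bash
python3 - <<'E'
from h import *
c=dict(np.load('w4.npz'))
print('button',onz(c,356,226,.047),'corners',onz(c,170,110,.025),onz(c,387,110,.025))
y=np.radians(-13.2);M=np.array([[np.cos(y),-np.sin(y)],[np.sin(y),np.cos(y)]])
B=np.array([.532,.2244])
for n,p in dict(but=(-.025,-.07),cl=(.075,.095),cr=(.075,-.095),org=(0,.022),cone=(.05,.022)).items(): print(n,B+M@p)
c=cam('wrist'); W=cloud(c);H=W[...,2]
s=manip.sense(); print(s['ee_pos'],s['gripper_force'])
m=(H>.13)&(H<.17)&(W[...,0]>.5)&(W[...,0]<.58)&(abs(W[...,1]-.246)<.05); print(np.median(H[m]))
P=W[m];r=cv2.minAreaRect((P[:,:2]*1000).astype('f4'));print(r)
togo(.5355,.2462,.0838,np.radians(76.8))
E
```

```text
button [0.49217741 0.16396081 0.047     ] corners [0.62398636 0.29878547 0.025     ] [0.5819555  0.11940003 0.025     ]
but [0.49167597 0.16195825]
cl [0.62671175 0.29976368]
cr [0.58332509 0.11478369]
org [0.53702372 0.24581874]
cone [0.58570266 0.23440119]
[0.53432344 0.24569476 0.15222061] 39.99953839927912
0.14954399812734565
((546.2933349609375, 243.23281860351562), (67.07828521728516, 90.232177734375), 0.6217722296714783)
shift [ 0.0012 -0.0008  0.0684] rot [-0.0001  0.0021 -0.0028] alt [3.000e-03 0.000e+00 3.139e+00] q6 2.04 t 4.5667
```

Request:
{"op": "hand_motion", "data": {
  "moves": {"offsets": [[0.05,0.024,-0.016,0.4,0,0.02,-0.03],[0.05,0.024,-0.016,0.8,0,0.02,-0.03],[0.05,0.024,-0.016,1.04,0,0.02,-0.03],[0.05,0.024,-0.016,1.12,0,0.02,-0.03],[0.05,0.024,-0.016,1.12,0,0.02,-0.03]]}
}}

```text
time: 4.98
ee_pos: [0.5353, 0.2468, 0.0956]
ee_rot: [3.121, -0.359, -0.002]
contact_force: [0.2, 0.5, -4.0]
gripper_width: 0.0579
gripper_force: 40.0
```

Request:
{"op": "hand_motion", "data": {
  "moves": {"offsets": [[0.05,0,0,0.06,0,0,0],[0.05,0,0,0.12,0,0,0],[0.05,0,0,0.18,0,0,0],[0.05,0,0,0.23,0,0,0],[0.05,0,0,0.23,0,0,0]]}
}}

```text
time: 5.4
ee_pos: [0.5357, 0.2474, 0.0849]
ee_rot: [-3.12, 0.359, -0.001]
contact_force: [0.3, 0.9, -3.1]
gripper_width: 0.0577
gripper_force: 40.0
```

```bash
python3 - <<'E'
from h import *
togo(.5355,.2462,.0838,np.radians(76.8))
E
```

```text
shift [0.0001 0.0012 0.0011] rot [-0.0011 -0.0007  0.0013] alt [ 1.00e-03 -2.00e-03 -3.14e+00] q6 2.03 t 5.4
```

Request:
{"op": "hand_motion", "data": {
  "moves": {"offsets": [[0.05,0,0,0.02,0,0,0],[0.05,0,0,0.04,0,0,0],[0.05,0,0,0.04,0,0,0]]}
}}

```text
time: 5.65
ee_pos: [0.5359, 0.2476, 0.0842]
ee_rot: [-3.12, 0.359, -0.003]
contact_force: [-3.5, 2.5, 7.8]
gripper_width: 0.0576
gripper_force: 40.0
```

Request:
{"op": "hand_motion", "data": {
  "moves": {"offsets": [[0.06,0,0,0,0,0,0],[0.065,0,0,0,0,0,0],[0.088,0,0,0,0,0,0],[0.088,0,0,0,0,0,0],[0.088,0,0,0,0,0,0]]},
  "grip_force": 10
}}

```text
time: 6.07
ee_pos: [0.5355, 0.247, 0.0826]
ee_rot: [-3.121, 0.359, 0.0]
contact_force: [0.0, 0.6, 0.7]
gripper_width: 0.0828
gripper_force: 0.0
```

Scaled: -0.11 m is -2.2, -0.09 m is -1.8.

Request:
{"op": "hand_motion", "data": {
  "moves": {"offsets": [[0.088,0,0,-0.3,0,0,0],[0.088,0,0,-1,0,0,0],[0.088,0,0,-1.8,0,0,0],[0.088,0,0,-2.2,0,0,0],[0.088,0,0,-2.2,0,0,0]]}
}}

```text
time: 6.48
ee_pos: [0.5372, 0.2475, 0.1977]
ee_rot: [-3.118, 0.358, -0.013]
contact_force: [0.1, 0.6, 0.3]
gripper_width: 0.0882
gripper_force: 0.0
```

```bash
python3 - <<'E'
from h import *
c=cam('wrist','w5.png'); np.savez('w5.npz',**c); W=cloud(c);H=W[...,2]
near=(abs(W[...,0]-.537)<.1)&(abs(W[...,1]-.246)<.07)
m=near&(H>.075)&(H<.095); P=W[m]
print(len(P),'block',cv2.minAreaRect((P[:,:2]*1000).astype('f4')),'hmed',np.median(P[:,2]))
for lo,hi in((.055,.07),(.076,.092)):
    P=W[near&(H>lo)&(H<hi)]; A=np.c_[P[:,:2]-[.537,.246],np.ones(len(P))]; k=np.linalg.lstsq(A,P[:,2],rcond=None)[0]; print(lo,len(P),'tilt mrad',k[:2]*1000,'h',k[2], )
E
```

```text
2556 block ((536.1837158203125, 246.904296875), (58.11354064941406, 58.87105941772461), 76.51578521728516) hmed 0.08348058968371114
0.055 4402 tilt mrad [ 5.33439465 -3.20361107] h 0.061614389098498444
0.076 2515 tilt mrad [ 2.61964327 -5.0334305 ] h 0.08316285364584826
```

View pics/w5.png

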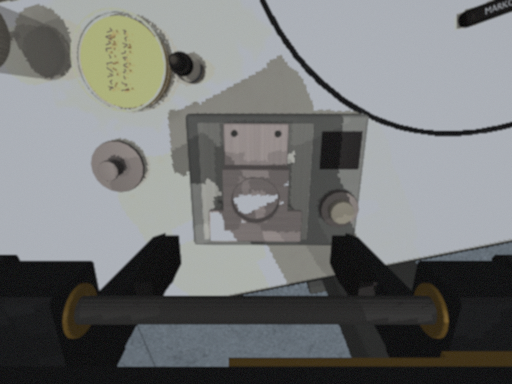

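The stage is seated: its heights read 61.6 and 83.2 mm against the expected 61.3 and 83.3, and it is level. Next is the tare button.

```bash
python3 - <<'E'
from h import *
togo(.4912,.1632,.063,None)
E
```

```text
shift [-0.0253  0.0924  0.1314] rot [-0.0021 -0.0038 -0.    ] alt [-6.000e-03  3.000e-03  3.142e+00] q6 2.03 t 6.5333
```

Request:
{"op": "hand_motion", "data": {
  "moves": {"offsets": [[0,-0.506,1.848,0,0,0,0],[0,-0.506,1.848,0,0,0,0],[0,-0.506,1.848,0.6,0,0,0],[0,-0.506,1.848,1.2,0,0,0],[0,-0.506,1.848,1.2,0,0,0]]},
  "grip_force": 20
}}

```text
time: 6.95
ee_pos: [0.4866, 0.1618, 0.1272]
ee_rot: [3.119, -0.361, -0.016]
contact_force: [-1.1, -0.1, -0.6]
gripper_width: 0.057
gripper_force: 0.0
```

Request:
{"op": "hand_motion", "data": {
  "moves": {"offsets": [[0,0,0,0.6,0,0,0],[0,0,0,1,0,0,0],[0,0,0,1,0,0,0],[0,0,0,1,0,0,0]]}
}}

```text
time: 7.28
ee_pos: [0.4898, 0.1632, 0.0827]
ee_rot: [3.121, -0.358, -0.003]
contact_force: [-0.1, -0.0, 0.3]
gripper_width: 0.0302
gripper_force: 0.0
```

```bash
python3 - <<'E'
from h import *
togo(.4912,.1632,.063,None)
E
```

```text
shift [ 0.0014 -0.0004  0.0197] rot [ 0.0003  0.0016 -0.    ] alt [ 3.000e-03 -1.000e-03  3.142e+00] q6 1.89 t 7.2833
```

Scaled: 0.012 m is 0.24, 0.008 m is 0.16.

Request:
{"op": "hand_motion", "data": {
  "moves": {"offsets": [[0,0.028,0,0,0,0,0],[0,0.028,0,0,0,0,0],[0,0.028,0,0.08,0,0,0],[0,0.028,0,0.16,0,0,0],[0,0.028,0,0.24,0,0,0]]}
}}

```text
time: 7.7
ee_pos: [0.4914, 0.1626, 0.0707]
ee_rot: [-3.121, 0.359, -0.001]
contact_force: [0.2, 0.2, 0.1]
gripper_width: 0.0003
gripper_force: 0.0
```

Request:
{"op": "hand_motion", "data": {
  "moves": {"offsets": [[0,0,0,0.06,0,0,0],[0,0,0,0.1,0,0,0],[0,0,0,0.12,0,0,0],[0,0,0,0.14,0,0,0],[0,0,0,0.14,0,0,0]]}
}}

```text
time: 8.12
ee_pos: [0.4913, 0.1626, 0.0638]
ee_rot: [-3.121, 0.359, -0.0]
contact_force: [-1.1, 0.1, 4.7]
gripper_width: 0.0006
gripper_force: 2.3
```

Request:
{"op": "hand_motion", "data": {
  "moves": {"offsets": [[0,0,0,0.02,0,0,0],[0,0,0,0.04,0,0,0],[0,0,0,0.05,0,0,0],[0,0,0,0.05,0,0,0],[0,0,0,0.05,0,0,0]]}
}}

```text
time: 8.53
ee_pos: [0.4914, 0.1626, 0.0631]
ee_rot: [-3.121, 0.358, -0.001]
contact_force: [-8.9, -2.2, 24.8]
gripper_width: 0.0003
gripper_force: 12.4
```

The button is against its stop at 25 N, so it is fully down. I'll retreat and find the cups again.

```bash
cat >> h.py <<'E'
def blobs(save=None):
    "cups etc by top camera: blobs 45..75 mm high on the table region"
    c=cam('top',save); W=cloud(c); H=cv2.medianBlur(np.nan_to_num(W[...,2]).astype('f4'),3)
    X,Y=W[...,0],W[...,1]
    m=((H>.045)&(H<.075)&(X>.33)&(X<.7)&(Y>-.55)&(Y<.15)).astype('u1')
    n,l,st,_=cv2.connectedComponentsWithStats(m)
    for i in range(1,n):
        if st[i,4]<80: continue
        v,u=np.nonzero(l==i); P=np.array([onz(c,a,b,.06)[:2] for a,b in zip(u,v)],'f4')
        (x,y),r=cv2.minEnclosingCircle(P); b=cv2.minAreaRect(P)
        print('blob',np.round(b[0],4),np.round(b[1],3),'circ',round(x,4),round(y,4),round(r,4),st[i,4])
    return c
def ring(c,x,y,z,lo,hi,R0=.045):
    "centre of collar ring seen in wrist camera: points between lo,hi near x,y"
    W=cloud(c); H=W[...,2]; m=(H>lo)&(H<hi)&(np.hypot(W[...,0]-x,W[...,1]-y)<R0); P=W[m][:,:2].astype('f4')
    (a,b),r=cv2.minEnclosingCircle(P); k=cv2.minAreaRect(P); print('ring n',len(P),'circ',round(a,4),round(b,4),round(r,4),'rect',np.round(k[0],4),np.round(k[1],4),'h',np.median(H[m]).round(4))
E
```

Request:
{"op": "hand_motion", "data": {
  "moves": {"offsets": [[0,0,0,-0.4,0,0,0],[0.088,0,0,-1,0,0,0],[0.088,0,0,-1.8,0,0,0],[0.088,0,0,-2.4,0,0,0],[0.088,0,0,-2.4,0,0,0]]}
}}

```text
time: 8.95
ee_pos: [0.4934, 0.1628, 0.1868]
ee_rot: [-3.119, 0.358, -0.016]
contact_force: [0.3, -0.0, 0.5]
gripper_width: 0.0248
gripper_force: 0.0
```

```bash
python3 - <<'E'
from h import *
blobs('t1.png'); togo(.4525,-.1793,.19,np.radians(90))
E
```

```text
blob [ 0.6899 -0.3125] [0.222 0.012] circ 0.694 -0.3127 0.1113 124
blob [ 0.5355 -0.4181] [0.056 0.059] circ 0.5355 -0.4181 0.0315 153
blob [ 0.4519 -0.1791] [0.055 0.055] circ 0.4513 -0.1794 0.0299 110
blob [ 0.4362 -0.383 ] [0.055 0.062] circ 0.4369 -0.3836 0.0317 146
shift [ 0.0388  0.3421 -0.0068] rot [-0.0014 -0.0056 -0.2288] alt [-8.000e-03  2.000e-03  2.913e+00] q6 1.89 t 9.0
```

```bash
python3 -c "
import cv2
a=cv2.imread('pics/t1.png')[150:250,200:420]; cv2.imwrite('pics/t1c.png',cv2.resize(a,None,fx=3.5,fy=3.5,interpolation=cv2.INTER_CUBIC))"
```

```text
(no output)
```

View pics/t1c.png

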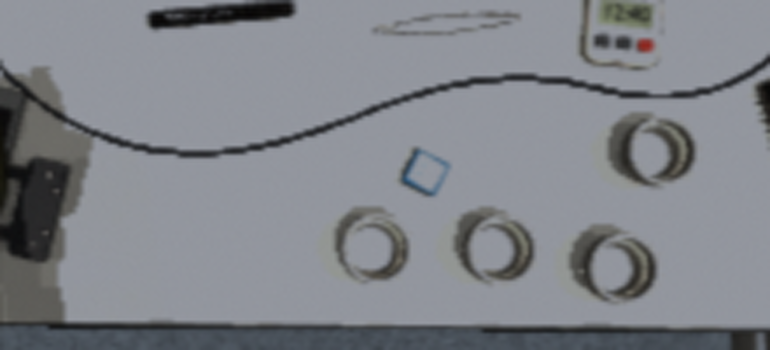

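All four cups are still standing: crop (372,247), (498,247), (618,267) and (655,152). I'm going to the nearest one.

Scaled: 0.17 m is 3.4, 0.02 m is 0.4.

Request:
{"op": "hand_motion", "data": {
  "moves": {"offsets": [[0.088,0.4,3.4,0,0,0,0],[0.088,0.4,3.4,0,0,0,0],[0.088,0.4,3.4,0,0,0,0],[0.088,0.4,3.4,0,0,0,0],[0.088,0.4,3.4,0,0,0,0]]}
}}

```text
time: 9.42
ee_pos: [0.4711, -0.0124, 0.1797]
ee_rot: [3.12, -0.367, -0.004]
contact_force: [-0.5, 1.0, -0.2]
gripper_width: 0.0624
gripper_force: 0.0
```

Request:
{"op": "hand_motion", "data": {
  "moves": {"offsets": [[0.088,0.376,3.44,0,0,0,-2.28],[0.088,0.376,3.44,0,0,0,-2.28],[0.088,0.376,3.44,0,0,0,-2.28],[0.088,0.376,3.44,0,0,0,-2.28],[0.088,0.376,3.44,0,0,0,-2.28]]}
}}

```text
time: 9.83
ee_pos: [0.4504, -0.1827, 0.1797]
ee_rot: [-3.141, 0.006, 0.002]
contact_force: [-0.7, 0.9, -0.3]
gripper_width: 0.088
gripper_force: 0.0
```

Request:
{"op": "hand_motion", "data": {
  "moves": {"offsets": [[0.088,0,0,0.6,0,0,0],[0.088,0,0,0.6,0,0,0],[0.088,0,0,0.6,0,0,0]]}
}}

```text
time: 10.08
ee_pos: [0.4506, -0.1784, 0.1496]
ee_rot: [-3.138, 0.001, 0.006]
contact_force: [-0.1, 0.6, 0.8]
gripper_width: 0.0881
gripper_force: 0.0
```

```bash
python3 - <<'E'
from h import *
c=cam('wrist','w6.png');ring(c,.452,-.179,.06,.045,.075)
togo(.4522,-.1791,.063,np.radians(90))
E
```

```text
ring n 1738 circ 0.4512 -0.1802 0.0298 rect [ 0.4516 -0.1802] [0.0588 0.058 ] h 0.0596
shift [0.001  0.0007 0.0878] rot [-0.0015  0.0016 -0.0002] alt [2.000e-03 2.000e-03 3.141e+00] q6 0.95 t 10.1333
```

Scaled: 0.0018 m is 0.036, 0.0005 m is 0.01.

Request:
{"op": "hand_motion", "data": {
  "moves": {"offsets": [[0.088,0.01,0.036,0.8,0,0,0],[0.088,0.01,0.036,1.4,0,0,0],[0.088,0.01,0.036,1.6,0,0,0],[0.088,0.01,0.036,1.74,0,0,0],[0.088,0.01,0.036,1.74,0,0,0]]}
}}

```text
time: 10.55
ee_pos: [0.4522, -0.1808, 0.0643]
ee_rot: [-3.141, 0.0, 0.0]
contact_force: [-0.8, 0.4, -0.6]
gripper_width: 0.0878
gripper_force: 0.0
```

Request:
{"op": "hand_motion", "data": {
  "moves": {"offsets": [[0.05,0,0,0,0,0,0],[0.05,0,0,0,0,0,0],[0.05,0,0,0,0,0,0],[0.05,0,0,0,0,0,0],[0.05,0,0,0,0,0,0]]},
  "grip_force": 25
}}

```text
time: 10.97
ee_pos: [0.4521, -0.1812, 0.0647]
ee_rot: [3.141, -0.002, 0.001]
contact_force: [-0.6, 0.9, 6.1]
gripper_width: 0.0592
gripper_force: 25.0
```

```bash
python3 -c "
from h import *
togo(.4514,-.1802,.063)"
```

```text
shift [-0.0007 -0.001   0.0017] rot [ 0.0002 -0.0008  0.    ] alt [ 1.000e-03  0.000e+00 -3.142e+00] q6 0.95 t 10.9667
```

Request:
{"op": "hand_motion", "data": {
  "moves": {"offsets": [[0.05,0,0,-0.6,0,0,0],[0.05,0,0,-1.4,0,0,0],[0.05,0,0,-2.2,0,0,0],[0.05,0,-0.6,-2.6,0,0,0],[0.05,0,-1.2,-2.6,0,0,0]]}
}}

```text
time: 11.38
ee_pos: [0.4534, -0.122, 0.1987]
ee_rot: [3.138, -0.005, 0.012]
contact_force: [0.6, 0.2, -1.3]
gripper_width: 0.0588
gripper_force: 25.1
```

Request:
{"op": "hand_motion", "data": {
  "moves": {"offsets": [[0.05,0.8,-3.6,0,0,0,0],[0.05,0.8,-3.6,0,0,0,0],[0.05,0.8,-3.6,0,0,0,0],[0.05,0.8,-3.6,0,0,0,0],[0.05,0.8,-3.6,0,0,0,0]]}
}}

```text
time: 11.8
ee_pos: [0.4922, 0.0627, 0.1944]
ee_rot: [-3.141, -0.003, -0.001]
contact_force: [0.1, -0.4, -1.5]
gripper_width: 0.059
gripper_force: 25.1
```

Request:
{"op": "hand_motion", "data": {
  "moves": {"offsets": [[0.05,0.88,-3.6,0,0,0,0],[0.05,0.88,-3.6,0,0,0,0],[0.05,0.88,-3.6,0,0,0,0],[0.05,0.88,-3.6,0,0,0,0],[0.05,0.88,-3.6,0,0,0,0]]}
}}

```text
time: 12.22
ee_pos: [0.5363, 0.2429, 0.1941]
ee_rot: [-3.14, -0.003, -0.001]
contact_force: [-0.7, 0.0, -0.3]
gripper_width: 0.0588
gripper_force: 25.1
```

Request:
{"op": "hand_motion", "data": {
  "moves": {"offsets": [[0.05,0,0,0,0,0,0],[0.05,0,0,0,0,0,0],[0.05,0,0,0,0,0,0]]}
}}

```text
time: 12.47
ee_pos: [0.5361, 0.2379, 0.1941]
ee_rot: [3.141, -0.002, -0.001]
contact_force: [-0.4, -0.6, -1.4]
gripper_width: 0.059
gripper_force: 25.1
```

```bash
python3 -c "
from h import *
c=cam('wrist','w7.png')
togo(.5367,.2470,.1358,np.radians(90))
s=manip.sense();p=s['ee_pos'];print(p);ring(c,p[0],p[1],0,p[2]-.012,p[2]+.004,.04)"
```

```text
shift [ 0.0004 -0.0094  0.0585] rot [ 0.      0.0002 -0.0022] alt [ 0.    -0.     3.139] q6 1.79 t 12.5167
[0.53625133 0.2376472  0.19428888]
ring n 3724 circ 0.5459 0.2375 0.0389 rect [0.5387 0.2343] [0.0565 0.0692] h 0.1893
```

View pics/w7.png

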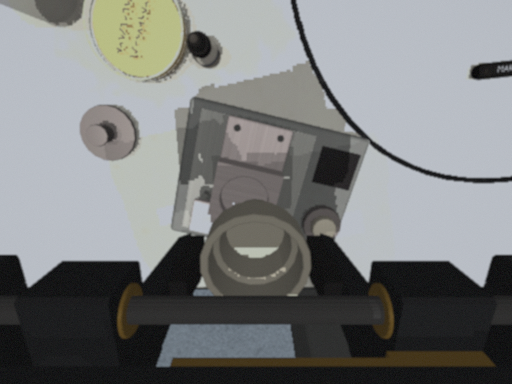

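The cup is held upright and the stage is still in place below. I'll align and lower it slowly.

Request:
{"op": "hand_motion", "data": {
  "moves": {"offsets": [[0.05,0.01,-0.188,0,0,0,0],[0.05,0.01,-0.188,0.4,0,0,0],[0.05,0.01,-0.188,0.76,0,0,0],[0.05,0.01,-0.188,0.8,0,0,0],[0.05,0.01,-0.188,0.8,0,0,0]]}
}}

```text
time: 12.93
ee_pos: [0.5366, 0.2478, 0.1538]
ee_rot: [3.141, -0.003, -0.003]
contact_force: [-0.4, -0.3, 0.6]
gripper_width: 0.0586
gripper_force: 25.1
```

```bash
python3 -c "
from h import *
togo(.5367,.2470,.1358,np.radians(90))"
```

```text
shift [0.0001 0.0008 0.018 ] rot [ 0.0001  0.0016 -0.0018] alt [ 3.00e-03 -0.00e+00  3.14e+00] q6 1.81 t 12.9333
```

Scaled: 0.016 m is 0.32, 0.012 m is 0.24.

Request:
{"op": "hand_motion", "data": {
  "moves": {"offsets": [[0.05,0,0.01,0.08,0,0,0],[0.05,0,0.01,0.16,0,0,0],[0.05,0,0.01,0.24,0,0,0],[0.05,0,0.01,0.32,0,0,0],[0.05,0,0.01,0.32,0,0,0]]}
}}

```text
time: 13.35
ee_pos: [0.5365, 0.2476, 0.1375]
ee_rot: [-3.142, 0.002, 0.002]
contact_force: [-0.7, 0.1, -1.6]
gripper_width: 0.0585
gripper_force: 25.1
```

Request:
{"op": "hand_motion", "data": {
  "moves": {"offsets": [[0.05,0,0,0.02,0,0,0],[0.05,0,0,0.04,0,0,0],[0.05,0,0,0.04,0,0,0]]}
}}

```text
time: 13.6
ee_pos: [0.5369, 0.2477, 0.1363]
ee_rot: [-3.141, 0.001, -0.001]
contact_force: [0.4, 0.2, -1.0]
gripper_width: 0.0589
gripper_force: 25.1
```

Scaled: 0.001 m is 0.02.

Request:
{"op": "hand_motion", "data": {
  "moves": {"offsets": [[0.05,0,0,0.02,0,0,0],[0.05,0,0,0.02,0,0,0],[0.05,0,0,0.02,0,0,0]]}
}}

```text
time: 13.85
ee_pos: [0.5371, 0.2477, 0.1361]
ee_rot: [-3.141, 0.001, -0.002]
contact_force: [-1.3, -1.3, 5.1]
gripper_width: 0.0584
gripper_force: 25.0
```

Request:
{"op": "hand_motion", "data": {
  "moves": {"offsets": [[0.062,0,0,0,0,0,0],[0.066,0,0,0,0,0,0],[0.088,0,0,0,0,0,0],[0.088,0,0,0,0,0,0],[0.088,0,0,0,0,0,0]]}
}}

```text
time: 14.27
ee_pos: [0.5368, 0.2477, 0.1351]
ee_rot: [-3.141, 0.001, 0.0]
contact_force: [0.2, -0.3, 0.4]
gripper_width: 0.084
gripper_force: 0.0
```

Request:
{"op": "hand_motion", "data": {
  "moves": {"offsets": [[0.088,0,0,-0.4,0,0,0],[0.088,0,0,-1,0,0,0],[0.088,0,0,-1.6,0,0,0],[0.088,0,0,-2,0,0,0],[0.088,0,0,-2,0,0,0]]}
}}

```text
time: 14.68
ee_pos: [0.5381, 0.248, 0.2397]
ee_rot: [-3.14, 0.001, -0.012]
contact_force: [0.7, -0.1, -0.1]
gripper_width: 0.0879
gripper_force: 0.0
```

```bash
python3 - <<'E'
from h import *
c=cam('wrist','w8.png'); np.savez('w8.npz',**c); ring(c,.5367,.247,0,.118,.142,.04)
blobs('t2.png')
togo(.4525,-.2825,.16,np.radians(90))
E
```

```text
ring n 1390 circ 0.5359 0.2469 0.0297 rect [0.5363 0.2468] [0.0582 0.0576] h 0.131
blob [ 0.6901 -0.3096] [0.228 0.012] circ 0.694 -0.3098 0.1142 132
blob [ 0.5355 -0.4181] [0.056 0.059] circ 0.5355 -0.4181 0.0315 155
blob [ 0.4528 -0.2823] [0.055 0.059] circ 0.4505 -0.2825 0.0308 129
blob [ 0.4362 -0.3843] [0.055 0.059] circ 0.4376 -0.3842 0.0313 142
shift [-0.0838  0.5302  0.0748] rot [-0.0003 -0.0003 -0.001 ] alt [-1.000e-03  1.000e-03  3.141e+00] q6 1.81 t 14.7833
```

View pics/w8.png

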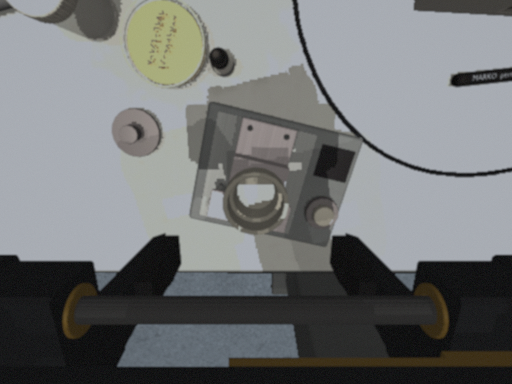

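The cup stands in the socket: its rim height of 131 mm matches. Next is the cup at (.4528,-.2823).

Units first: shifts go in units of 50 mm and turns go in units of 0.1 rad. So 0.18 m is 3.6, -0.03 m is -0.6.

Request:
{"op": "hand_motion", "data": {
  "moves": {"offsets": [[0.088,-0.6,3.6,0,0,0,0],[0.088,-0.6,3.6,0,0,0,0],[0.088,-0.6,3.6,0,0,0,0],[0.088,-0.6,3.6,0,0,0,0],[0.088,-0.6,3.6,0,0,0,0]]}
}}

```text
time: 15.2
ee_pos: [0.5052, 0.064, 0.2334]
ee_rot: [3.141, -0.006, -0.005]
contact_force: [-0.4, -0.9, -0.1]
gripper_width: 0.0881
gripper_force: 0.0
```

Request:
{"op": "hand_motion", "data": {
  "moves": {"offsets": [[0.088,-0.6,3.6,0.6,0,0,0],[0.088,-0.6,3.6,0.6,0,0,0],[0.088,-0.6,3.6,0.6,0,0,0],[0.088,-0.6,3.6,0.6,0,0,0],[0.088,-0.6,3.6,0.6,0,0,0]]}
}}

```text
time: 15.62
ee_pos: [0.4747, -0.1156, 0.2027]
ee_rot: [-3.14, 0.006, 0.006]
contact_force: [-0.4, 0.4, -0.2]
gripper_width: 0.0881
gripper_force: 0.0
```

Request:
{"op": "hand_motion", "data": {
  "moves": {"offsets": [[0.088,-0.5,3.4,0.9,0,0,0],[0.088,-0.5,3.4,0.9,0,0,0],[0.088,-0.5,3.4,0.9,0,0,0],[0.088,-0.5,3.4,0.9,0,0,0],[0.088,-0.5,3.4,0.9,0,0,0]]}
}}

```text
time: 16.03
ee_pos: [0.4492, -0.286, 0.1568]
ee_rot: [-3.139, 0.008, 0.005]
contact_force: [-0.4, 0.4, -0.0]
gripper_width: 0.088
gripper_force: 0.0
```

Request:
{"op": "hand_motion", "data": {
  "moves": {"offsets": [[0.088,0,0,0.2,0,0,0],[0.088,0,0,0.2,0,0,0],[0.088,0,0,0.2,0,0,0]]}
}}

```text
time: 16.28
ee_pos: [0.4513, -0.2804, 0.1492]
ee_rot: [-3.139, -0.001, 0.002]
contact_force: [0.4, -0.2, -0.2]
gripper_width: 0.0878
gripper_force: 0.0
```

```bash
python3 - <<'E'
from h import *
c=cam('wrist','w9.png');ring(c,.4525,-.2825,.06,.045,.075)
togo(.4525,-.2825,.063,np.radians(90))
E
```

```text
ring n 1756 circ 0.4515 -0.2841 0.0298 rect [ 0.452  -0.2844] [0.0581 0.0582] h 0.0596
shift [0.0009 0.0021 0.0869] rot [-0.0011  0.0005  0.0009] alt [-1.000e-03 -2.000e-03 -3.141e+00] q6 0.79 t 16.3333
```

Scaled: 0.086 m is 1.72, 0.08 m is 1.6.

Request:
{"op": "hand_motion", "data": {
  "moves": {"offsets": [[0.088,0.01,0.08,0.8,0,0,0],[0.088,0.01,0.08,1.4,0,0,0],[0.088,0.01,0.08,1.6,0,0,0],[0.088,0.01,0.08,1.72,0,0,0],[0.088,0.01,0.08,1.72,0,0,0]]}
}}

```text
time: 16.75
ee_pos: [0.4522, -0.2856, 0.0643]
ee_rot: [-3.141, -0.0, 0.0]
contact_force: [0.0, -0.2, 1.0]
gripper_width: 0.0881
gripper_force: 0.0
```

Request:
{"op": "hand_motion", "data": {
  "moves": {"offsets": [[0.05,0,0,0,0,0,0],[0.05,0,0,0,0,0,0],[0.05,0,0,0,0,0,0],[0.05,0,0,0,0,0,0],[0.05,0,0,0,0,0,0]]},
  "grip_force": 25
}}

```text
time: 17.17
ee_pos: [0.4521, -0.2863, 0.0648]
ee_rot: [3.141, -0.002, 0.002]
contact_force: [0.8, 1.6, 4.7]
gripper_width: 0.059
gripper_force: 24.9
```

Request:
{"op": "hand_motion", "data": {
  "moves": {"offsets": [[0.05,0,0,-0.6,0,0,0],[0.05,0,0,-1.4,0,0,0],[0.05,0,0,-2.2,0,0,0],[0.05,0,0,-3,0,0,0],[0.05,0,0,-3.2,0,0,0]]}
}}

```text
time: 17.58
ee_pos: [0.453, -0.2874, 0.2305]
ee_rot: [3.135, -0.001, 0.011]
contact_force: [0.4, -0.6, -0.7]
gripper_width: 0.0592
gripper_force: 24.9
```

Request:
{"op": "hand_motion", "data": {
  "moves": {"offsets": [[0.05,0.6,-3.6,0,0,0,0],[0.05,0.6,-3.6,0,0,0,0],[0.05,0.6,-3.6,0,0,0,0],[0.05,0.6,-3.6,0,0,0,0],[0.05,0.6,-3.6,0,0,0,0]]}
}}

```text
time: 18.0
ee_pos: [0.4819, -0.1021, 0.2239]
ee_rot: [-3.14, -0.003, 0.001]
contact_force: [-0.2, 0.1, -0.3]
gripper_width: 0.059
gripper_force: 24.9
```

Request:
{"op": "hand_motion", "data": {
  "moves": {"offsets": [[0.05,0.6,-3.6,0,0,0,0],[0.05,0.6,-3.6,0,0,0,0],[0.05,0.6,-3.6,0,0,0,0],[0.05,0.6,-3.6,0,0,0,0],[0.05,0.6,-3.6,0,0,0,0]]}
}}

```text
time: 18.42
ee_pos: [0.5119, 0.0779, 0.2238]
ee_rot: [-3.14, -0.003, 0.0]
contact_force: [0.2, -0.2, -0.2]
gripper_width: 0.0588
gripper_force: 24.9
```

Request:
{"op": "hand_motion", "data": {
  "moves": {"offsets": [[0.05,0.5,-3.48,0,0,0,0],[0.05,0.5,-3.48,0,0,0,0],[0.05,0.5,-3.48,0,0,0,0],[0.05,0.5,-3.48,0,0,0,0],[0.05,0.5,-3.48,0,0,0,0]]}
}}

```text
time: 18.83
ee_pos: [0.5368, 0.2526, 0.2234]
ee_rot: [-3.14, -0.005, 0.001]
contact_force: [-0.5, 0.7, -1.2]
gripper_width: 0.0592
gripper_force: 24.9
```

Request:
{"op": "hand_motion", "data": {
  "moves": {"offsets": [[0.05,0,0,0,0,0,0],[0.05,0,0,0,0,0,0],[0.05,0,0,0,0,0,0]]}
}}

```text
time: 19.08
ee_pos: [0.5374, 0.2462, 0.224]
ee_rot: [3.141, -0.004, -0.001]
contact_force: [0.1, -0.4, -1.2]
gripper_width: 0.0596
gripper_force: 24.9
```

```bash
python3 -c "
from h import *
togo(.5369,.2475,.1578,np.radians(90))"
```

```text
shift [-0.0004 -0.0013  0.0662] rot [ 0.0003  0.0005 -0.0023] alt [ 1.000e-03 -0.000e+00  3.139e+00] q6 1.8 t 19.0833
```

Request:
{"op": "hand_motion", "data": {
  "moves": {"offsets": [[0.05,-0.008,-0.026,0.3,0,0,0],[0.05,-0.008,-0.026,0.6,0,0,0],[0.05,-0.008,-0.026,0.8,0,0,0],[0.05,-0.008,-0.026,0.9,0,0,0],[0.05,-0.008,-0.026,1,0,0,0]]}
}}

```text
time: 19.5
ee_pos: [0.5371, 0.2481, 0.1741]
ee_rot: [-3.141, 0.003, -0.0]
contact_force: [0.9, 0.0, -0.4]
gripper_width: 0.0588
gripper_force: 24.9
```

Request:
{"op": "hand_motion", "data": {
  "moves": {"offsets": [[0.05,0,0,0.08,0,0,0],[0.05,0,0,0.16,0,0,0],[0.05,0,0,0.24,0,0,0],[0.05,0,0,0.28,0,0,0],[0.05,0,0,0.3,0,0,0]]}
}}

```text
time: 19.92
ee_pos: [0.5369, 0.249, 0.159]
ee_rot: [-3.141, 0.001, 0.0]
contact_force: [0.1, -0.1, -0.2]
gripper_width: 0.0588
gripper_force: 24.9
```

Request:
{"op": "hand_motion", "data": {
  "moves": {"offsets": [[0.05,0,0,0.02,0,0,0],[0.05,0,0,0.03,0,0,0],[0.05,0,0,0.04,0,0,0]]}
}}

```text
time: 20.17
ee_pos: [0.5373, 0.2489, 0.158]
ee_rot: [-3.142, 0.001, -0.002]
contact_force: [-2.3, -1.4, 6.7]
gripper_width: 0.0589
gripper_force: 24.9
```

Request:
{"op": "hand_motion", "data": {
  "moves": {"offsets": [[0.062,0,0,0,0,0,0],[0.066,0,0,0,0,0,0],[0.088,0,0,0,0,0,0],[0.088,0,0,0,0,0,0],[0.088,0,0,0,0,0,0]]}
}}

```text
time: 20.58
ee_pos: [0.5369, 0.249, 0.1571]
ee_rot: [-3.141, 0.001, 0.0]
contact_force: [-0.3, 0.6, -0.6]
gripper_width: 0.0839
gripper_force: 0.0
```

Request:
{"op": "hand_motion", "data": {
  "moves": {"offsets": [[0.088,0,0,-0.4,0,0,0],[0.088,0,0,-1,0,0,0],[0.088,0,0,-1.6,0,0,0],[0.088,0,0,-2,0,0,0],[0.088,0,0,-2,0,0,0]]}
}}

```text
time: 21.0
ee_pos: [0.5381, 0.2493, 0.2618]
ee_rot: [-3.139, 0.001, -0.012]
contact_force: [-0.2, -0.6, 0.3]
gripper_width: 0.0879
gripper_force: 0.0
```

```bash
python3 - <<'E'
from h import *
c=cam('wrist','w10.png'); ring(c,.5367,.247,0,.140,.164,.04)
blobs('t3.png')
togo(.4362,-.3843,.16,np.radians(90))
E
```

```text
ring n 1390 circ 0.5358 0.2475 0.0298 rect [0.5363 0.2482] [0.0581 0.0577] h 0.153
blob [ 0.6903 -0.3125] [0.222 0.012] circ 0.694 -0.3127 0.1113 123
blob [ 0.5355 -0.4168] [0.056 0.062] circ 0.5363 -0.4174 0.0319 157
blob [ 0.4362 -0.3843] [0.055 0.059] circ 0.4376 -0.3842 0.0313 143
shift [-0.1002  0.6334  0.0969] rot [-0.0004 -0.0005 -0.0009] alt [-1.000e-03  1.000e-03  3.141e+00] q6 1.81 t 21.1
```

Request:
{"op": "hand_motion", "data": {
  "moves": {"offsets": [[0.088,-0.6,3.8,0,0,0,0],[0.088,-0.6,3.8,0,0,0,0],[0.088,-0.6,3.8,0,0,0,0],[0.088,-0.6,3.8,0,0,0,0],[0.088,-0.6,3.8,0,0,0,0]]}
}}

```text
time: 21.52
ee_pos: [0.5054, 0.0561, 0.2556]
ee_rot: [3.142, -0.004, -0.005]
contact_force: [-0.0, 0.5, 0.3]
gripper_width: 0.0881
gripper_force: 0.0
```

Request:
{"op": "hand_motion", "data": {
  "moves": {"offsets": [[0.088,-0.6,3.8,0.6,0,0,0],[0.088,-0.6,3.8,0.6,0,0,0],[0.088,-0.6,3.8,0.6,0,0,0],[0.088,-0.6,3.8,0.6,0,0,0],[0.088,-0.6,3.8,0.6,0,0,0]]}
}}

```text
time: 21.93
ee_pos: [0.475, -0.1336, 0.2251]
ee_rot: [-3.14, 0.004, 0.005]
contact_force: [0.5, 0.5, -0.1]
gripper_width: 0.088
gripper_force: 0.0
```

Request:
{"op": "hand_motion", "data": {
  "moves": {"offsets": [[0.088,-0.6,3.8,0.6,0,0,0],[0.088,-0.6,3.8,0.6,0,0,0],[0.088,-0.6,3.8,0.6,0,0,0],[0.088,-0.6,3.8,0.6,0,0,0],[0.088,-0.6,3.8,0.6,0,0,0]]}
}}

```text
time: 22.35
ee_pos: [0.4447, -0.3236, 0.1947]
ee_rot: [-3.139, 0.005, 0.004]
contact_force: [0.3, -0.5, -0.0]
gripper_width: 0.088
gripper_force: 0.0
```

Request:
{"op": "hand_motion", "data": {
  "moves": {"offsets": [[0.088,-0.2,1.26,0.7,0,0,0],[0.088,-0.2,1.26,1,0,0,0],[0.088,-0.2,1.26,1,0,0,0],[0.088,-0.2,1.26,1,0,0,0]]}
}}

```text
time: 22.68
ee_pos: [0.4351, -0.3837, 0.144]
ee_rot: [-3.137, 0.005, 0.005]
contact_force: [0.2, 0.7, 0.8]
gripper_width: 0.088
gripper_force: 0.0
```

```bash
python3 - <<'E'
from h import *
c=cam('wrist','w11.png');ring(c,.436,-.384,.06,.045,.075)
togo(.436,-.3845,.063,np.radians(90))
E
```

```text
ring n 1836 circ 0.4371 -0.3861 0.0297 rect [ 0.4374 -0.3863] [0.0582 0.0586] h 0.0596
shift [0.0002 0.0014 0.0829] rot [-0.0027  0.0015 -0.0015] alt [2.00e-03 4.00e-03 3.14e+00] q6 0.65 t 22.7333
```

Scaled: 0.0018 m is 0.036, 0.082 m is 1.64.

Request:
{"op": "hand_motion", "data": {
  "moves": {"offsets": [[0.088,0.036,0.066,0.8,0,0,0],[0.088,0.036,0.066,1.4,0,0,0],[0.088,0.036,0.066,1.54,0,0,0],[0.088,0.036,0.066,1.64,0,0,0],[0.088,0.036,0.066,1.64,0,0,0]]}
}}

```text
time: 23.15
ee_pos: [0.4387, -0.3869, 0.066]
ee_rot: [3.141, 0.0, 0.001]
contact_force: [0.4, -0.2, -0.1]
gripper_width: 0.0881
gripper_force: 0.0
```

Request:
{"op": "hand_motion", "data": {
  "moves": {"offsets": [[0.05,0,0,0,0,0,0],[0.05,0,0,0,0,0,0],[0.05,0,0,0,0,0,0],[0.05,0,0,0,0,0,0],[0.05,0,0,0,0,0,0]]},
  "grip_force": 25
}}

```text
time: 23.57
ee_pos: [0.4384, -0.3873, 0.0659]
ee_rot: [3.141, -0.002, 0.001]
contact_force: [0.5, 2.1, 5.4]
gripper_width: 0.0606
gripper_force: 25.0
```

Request:
{"op": "hand_motion", "data": {
  "moves": {"offsets": [[0.05,0,0,-0.6,0,0,0],[0.05,0,0,-1.4,0,0,0],[0.05,0,0,-2.2,0,0,0],[0.05,0,0,-3,0,0,0],[0.05,0,0,-3.6,0,0,0]]}
}}

```text
time: 23.98
ee_pos: [0.4382, -0.3874, 0.2488]
ee_rot: [3.139, -0.002, 0.003]
contact_force: [1.3, -0.7, 0.1]
gripper_width: 0.0603
gripper_force: 25.0
```

Request:
{"op": "hand_motion", "data": {
  "moves": {"offsets": [[0.05,0.6,-3.6,0,0,0,0],[0.05,0.6,-3.6,0,0,0,0],[0.05,0.6,-3.6,0,0,0,0],[0.05,0.6,-3.6,0,0,0,0],[0.05,0.6,-3.6,0,0,0,0]]}
}}

```text
time: 24.4
ee_pos: [0.4684, -0.203, 0.2454]
ee_rot: [-3.14, -0.003, -0.0]
contact_force: [0.8, -0.0, -0.9]
gripper_width: 0.0608
gripper_force: 25.0
```

```bash
python3 -c "
from h import *
togo(.5369,.2475,.1798,np.radians(90))"
```

```text
shift [ 0.0693 -0.4503  0.0662] rot [-0.0012 -0.0002  0.0019] alt [ 0.00e+00 -2.00e-03 -3.14e+00] q6 0.93 t 24.4
```

The opening reads 60.6 mm where the other cups gave 59, so I'll check how the cup sits in the grip.

Request:
{"op": "hand_motion", "data": {
  "moves": {"offsets": [[0.05,0,0,0,0,0,0],[0.05,0,0,0,0,0,0],[0.05,0,0,0,0,0,0]]}
}}

```text
time: 24.65
ee_pos: [0.4682, -0.2083, 0.2451]
ee_rot: [3.141, -0.003, 0.0]
contact_force: [-0.4, -0.0, -0.6]
gripper_width: 0.0606
gripper_force: 25.0
```

```bash
python3 - <<'E'
from h import *
s=manip.sense();p=s['ee_pos'];print(p,s['gripper_width'])
c=cam('wrist','w12.png'); W=cloud(c);H=W[...,2]
m=(abs(H-p[2]+.006)<.012)&(np.hypot(W[...,0]-p[0],W[...,1]-p[1])<.032); P=W[m]
A=np.c_[P[:,:2]-p[:2],np.ones(len(P))]; k=np.linalg.lstsq(A,P[:,2]-p[2],rcond=None)[0]; print(len(P),k)
cv2.imwrite('pics/w12c.png',cv2.resize(cv2.imread('pics/w12.png')[150:384,80:440],None,fx=2.2,fy=2.2))
E
```

```text
[ 0.46819146 -0.20830132  0.24513468] 0.06064075854709406
3933 [ 0.05196444  0.04224738 -0.00868143]
```

View pics/w12c.png

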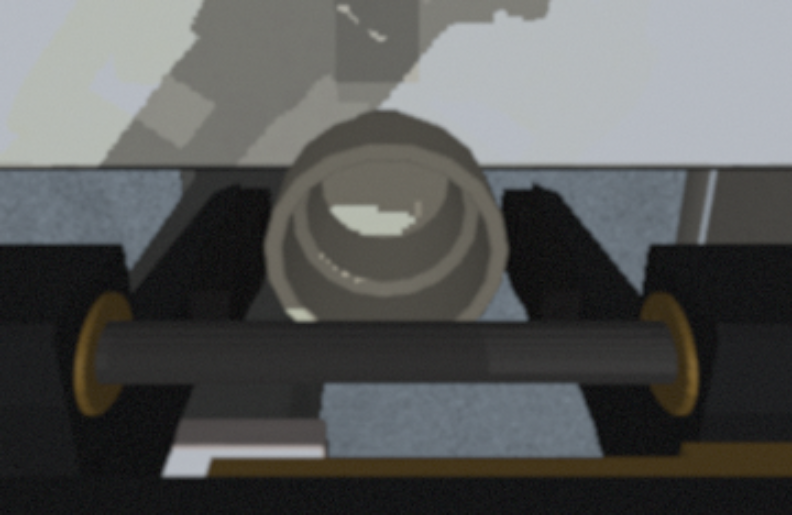

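The cup looks held and roughly level. I'll fit a plane to the rim alone to measure its tilt.

```bash
python3 - <<'E'
from h import *
s=manip.sense();p=s['ee_pos']
c=cam('wrist'); W=cloud(c);H=W[...,2]
m=(abs(H-p[2]+.006)<.007)&(np.hypot(W[...,0]-p[0],W[...,1]-p[1])<.031); P=W[m]-p
for i in range(12):
    A=np.c_[P[:,:2],np.ones(len(P))]; k=np.linalg.lstsq(A,P[:,2],rcond=None)[0]; r=P[:,2]-A@k
    P=P[(r>-1.2*r.std()-.0005)] if i<8 else P[abs(r)<.003]
q=cv2.minAreaRect((P[:,:2]*1000).astype('f4')); print(len(P),k,r.std(),q)
E
```

```text
1912 [-0.00518797  0.01548168 -0.00562693] 0.0006915223113155726 ((4.522626876831055, -0.4253883361816406), (60.16379928588867, 47.99763488769531), 89.13700866699219)
```

Tilt is about 0.9°, which is fine. I'll carry on with the transfer.

Request:
{"op": "hand_motion", "data": {
  "moves": {"offsets": [[0.05,0.5,-3.6,0,0,0,0],[0.05,0.5,-3.6,0,0,0,0],[0.05,0.5,-3.6,0,0,0,0],[0.05,0.5,-3.6,0,0,0,0],[0.05,0.5,-3.6,0,0,0,0]]}
}}

```text
time: 25.17
ee_pos: [0.4936, -0.0243, 0.2452]
ee_rot: [-3.14, -0.001, -0.0]
contact_force: [0.3, -0.5, -0.3]
gripper_width: 0.0604
gripper_force: 25.0
```

Request:
{"op": "hand_motion", "data": {
  "moves": {"offsets": [[0.05,0.5,-3.6,0,0,0,0],[0.05,0.5,-3.6,0,0,0,0],[0.05,0.5,-3.6,0,0,0,0],[0.05,0.5,-3.6,0,0,0,0],[0.05,0.5,-3.6,0,0,0,0]]}
}}

```text
time: 25.58
ee_pos: [0.519, 0.156, 0.245]
ee_rot: [-3.14, -0.001, -0.0]
contact_force: [0.1, -0.5, -0.8]
gripper_width: 0.0608
gripper_force: 25.0
```

Request:
{"op": "hand_motion", "data": {
  "moves": {"offsets": [[0.05,0.37,-1.916,0,0,0,0],[0.05,0.37,-1.916,0,0,0,0],[0.05,0.37,-1.916,0,0,0,0],[0.05,0.37,-1.916,0,0,0,0],[0.05,0.37,-1.916,0,0,0,0]]}
}}

```text
time: 26.0
ee_pos: [0.5376, 0.2479, 0.2446]
ee_rot: [3.141, -0.001, -0.001]
contact_force: [0.7, -0.2, -1.4]
gripper_width: 0.0605
gripper_force: 25.0
```

Request:
{"op": "hand_motion", "data": {
  "moves": {"offsets": [[0.05,0,0,0,0,0,0],[0.05,0,0,0,0,0,0]]}
}}

```text
time: 26.17
ee_pos: [0.5375, 0.2469, 0.2453]
ee_rot: [-3.142, 0.005, -0.0]
contact_force: [0.7, -0.1, -0.5]
gripper_width: 0.0608
gripper_force: 25.0
```

```bash
python3 -c "
from h import *
togo(.5369,.2482,.1812,np.radians(90))"
```

```text
shift [-0.0006 -0.0013  0.0641] rot [-0.    -0.    -0.003] alt [-0.     0.     3.139] q6 1.81 t 26.1667
```

Scaled: 0.048 m is 0.96, 0.045 m is 0.9.

Request:
{"op": "hand_motion", "data": {
  "moves": {"offsets": [[0.05,-0.012,-0.024,0.3,0,0,0],[0.05,-0.012,-0.024,0.6,0,0,0],[0.05,-0.012,-0.024,0.8,0,0,0],[0.05,-0.012,-0.024,0.9,0,0,0],[0.05,-0.012,-0.024,0.96,0,0,0]]}
}}

```text
time: 26.58
ee_pos: [0.5367, 0.249, 0.1968]
ee_rot: [-3.142, 0.003, 0.001]
contact_force: [-1.4, -0.2, -0.8]
gripper_width: 0.0605
gripper_force: 25.0
```

Request:
{"op": "hand_motion", "data": {
  "moves": {"offsets": [[0.05,0,0,0.08,0,0,0],[0.05,0,0,0.16,0,0,0],[0.05,0,0,0.22,0,0,0],[0.05,0,0,0.26,0,0,0],[0.05,0,0,0.29,0,0,0]]}
}}

```text
time: 27.0
ee_pos: [0.5367, 0.2497, 0.1827]
ee_rot: [-3.141, 0.001, -0.0]
contact_force: [0.3, -0.2, -1.3]
gripper_width: 0.0605
gripper_force: 25.0
```

Request:
{"op": "hand_motion", "data": {
  "moves": {"offsets": [[0.05,0,0,0.02,0,0,0],[0.05,0,0,0.03,0,0,0],[0.05,0,0,0.04,0,0,0]]}
}}

```text
time: 27.25
ee_pos: [0.5369, 0.2496, 0.1813]
ee_rot: [-3.142, 0.001, -0.002]
contact_force: [0.0, -1.2, 5.4]
gripper_width: 0.0607
gripper_force: 25.0
```

Request:
{"op": "hand_motion", "data": {
  "moves": {"offsets": [[0.062,0,0,0,0,0,0],[0.066,0,0,0,0,0,0],[0.088,0,0,0,0,0,0],[0.088,0,0,0,0,0,0],[0.088,0,0,0,0,0,0]]}
}}

```text
time: 27.67
ee_pos: [0.5366, 0.2497, 0.1807]
ee_rot: [-3.141, 0.001, 0.0]
contact_force: [0.3, -0.4, 0.3]
gripper_width: 0.0836
gripper_force: 0.0
```

Request:
{"op": "hand_motion", "data": {
  "moves": {"offsets": [[0.088,0,0,-0.4,0,0,0],[0.088,0,0,-1,0,0,0],[0.088,0,0,-1.6,0,0,0],[0.088,0,0,-2,0,0,0],[0.088,0,0,-2,0,0,0]]}
}}

```text
time: 28.08
ee_pos: [0.5376, 0.25, 0.2853]
ee_rot: [-3.139, 0.001, -0.012]
contact_force: [0.6, 0.1, 0.3]
gripper_width: 0.088
gripper_force: 0.0
```

```bash
python3 - <<'E'
from h import *
c=cam('wrist','w13.png'); ring(c,.5367,.247,0,.164,.186,.04)
blobs('t4.png')
togo(.5355,-.4175,.16,np.radians(90))
E
```

```text
ring n 1309 circ 0.5353 0.2482 0.0298 rect [0.5356 0.2486] [0.0582 0.0585] h 0.175
blob [ 0.6902 -0.3125] [0.222 0.012] circ 0.694 -0.3127 0.1113 128
blob [ 0.5355 -0.4181] [0.056 0.059] circ 0.5355 -0.4181 0.0315 155
shift [-5.000e-04  6.672e-01  1.204e-01] rot [-0.0004 -0.0005 -0.001 ] alt [-1.000e-03  1.000e-03  3.141e+00] q6 1.81 t 28.1833
```

Scaled: 0.2 m is 4, -0.03 m is -0.6.

Request:
{"op": "hand_motion", "data": {
  "moves": {"offsets": [[0.088,-0.6,4,0,0,0,0],[0.088,-0.6,4,0,0,0,0],[0.088,-0.6,4,0,0,0,0],[0.088,-0.6,4,0,0,0,0],[0.088,-0.6,4,0,0,0,0]]}
}}

```text
time: 28.6
ee_pos: [0.5052, 0.0476, 0.2791]
ee_rot: [-3.141, 0.002, 0.004]
contact_force: [0.2, 0.0, -0.2]
gripper_width: 0.0881
gripper_force: 0.0
```

Request:
{"op": "hand_motion", "data": {
  "moves": {"offsets": [[0.088,0,3.8,0.6,0,0,0],[0.088,0,3.8,0.6,0,0,0],[0.088,0,3.8,0.6,0,0,0],[0.088,0,3.8,0.6,0,0,0],[0.088,0,3.8,0.6,0,0,0]]}
}}

```text
time: 29.02
ee_pos: [0.5051, -0.1435, 0.2483]
ee_rot: [-3.14, 0.005, 0.005]
contact_force: [-0.4, 0.3, -0.7]
gripper_width: 0.0875
gripper_force: 0.0
```

Request:
{"op": "hand_motion", "data": {
  "moves": {"offsets": [[0.088,0.6,3.8,0.6,0,0,0],[0.088,0.6,3.8,0.6,0,0,0],[0.088,0.6,3.8,0.6,0,0,0],[0.088,0.6,3.8,0.6,0,0,0],[0.088,0.6,3.8,0.6,0,0,0]]}
}}

```text
time: 29.43
ee_pos: [0.5352, -0.3333, 0.2176]
ee_rot: [-3.139, 0.004, 0.004]
contact_force: [0.2, 0.6, -0.6]
gripper_width: 0.088
gripper_force: 0.0
```

Request:
{"op": "hand_motion", "data": {
  "moves": {"offsets": [[0.088,0,1.74,0.8,0,0,0],[0.088,0,1.74,1.4,0,0,0],[0.088,0,1.74,1.5,0,0,0],[0.088,0,1.74,1.5,0,0,0],[0.088,0,1.74,1.5,0,0,0]]}
}}

```text
time: 29.85
ee_pos: [0.5349, -0.417, 0.1424]
ee_rot: [-3.137, 0.004, 0.006]
contact_force: [-0.2, 0.7, -0.2]
gripper_width: 0.0879
gripper_force: 0.0
```

```bash
python3 - <<'E'
from h import *
c=cam('wrist','w14.png');ring(c,.5355,-.418,.06,.045,.075)
togo(.5355,-.418,.0645,np.radians(90))
E
```

```text
ring n 1863 circ 0.5357 -0.4207 0.0298 rect [ 0.536  -0.4206] [0.0582 0.0584] h 0.0596
shift [-0.0003  0.0015  0.0803] rot [-0.0018  0.001  -0.001 ] alt [2.000e-03 3.000e-03 3.141e+00] q6 0.74 t 29.9
```

Request:
{"op": "hand_motion", "data": {
  "moves": {"offsets": [[0.088,0.006,0.08,0.8,0,0,0],[0.088,0.006,0.08,1.4,0,0,0],[0.088,0.006,0.08,1.52,0,0,0],[0.088,0.006,0.08,1.6,0,0,0],[0.088,0.006,0.08,1.6,0,0,0]]}
}}

```text
time: 30.32
ee_pos: [0.5371, -0.421, 0.0674]
ee_rot: [3.14, -0.0, 0.002]
contact_force: [0.2, 0.2, 1.3]
gripper_width: 0.0879
gripper_force: 0.0
```

Request:
{"op": "hand_motion", "data": {
  "moves": {"offsets": [[0.05,0,0,0,0,0,0],[0.05,0,0,0,0,0,0],[0.05,0,0,0,0,0,0],[0.05,0,0,0,0,0,0],[0.05,0,0,0,0,0,0]]},
  "grip_force": 25
}}

```text
time: 30.73
ee_pos: [0.5366, -0.4214, 0.0664]
ee_rot: [3.141, -0.002, 0.001]
contact_force: [1.1, 1.8, 3.3]
gripper_width: 0.0594
gripper_force: 25.0
```

Request:
{"op": "hand_motion", "data": {
  "moves": {"offsets": [[0.05,0,0,-0.6,0,0,0],[0.05,0,0,-1.4,0,0,0],[0.05,0,0,-2.2,0,0,0],[0.05,0,0,-3,0,0,0],[0.05,0,0,-3.8,0,0,0]]}
}}

```text
time: 31.15
ee_pos: [0.536, -0.4211, 0.2577]
ee_rot: [-3.141, 0.002, -0.0]
contact_force: [-0.6, -0.3, -1.8]
gripper_width: 0.0591
gripper_force: 25.0
```

Request:
{"op": "hand_motion", "data": {
  "moves": {"offsets": [[0.05,-0.6,-3.8,-0.2,0,0,0],[0.05,-0.6,-3.8,-0.2,0,0,0],[0.05,-0.6,-3.8,-0.2,0,0,0],[0.05,-0.6,-3.8,-0.2,0,0,0],[0.05,-0.6,-3.8,-0.2,0,0,0]]}
}}

```text
time: 31.57
ee_pos: [0.5057, -0.228, 0.2662]
ee_rot: [-3.141, -0.001, -0.0]
contact_force: [0.3, 0.2, -0.6]
gripper_width: 0.0593
gripper_force: 25.0
```

Request:
{"op": "hand_motion", "data": {
  "moves": {"offsets": [[0.05,0,-3.8,0,0,0,0],[0.05,0,-3.8,0,0,0,0],[0.05,0,-3.8,0,0,0,0],[0.05,0,-3.8,0,0,0,0],[0.05,0,-3.8,0,0,0,0]]}
}}

```text
time: 31.98
ee_pos: [0.506, -0.0378, 0.266]
ee_rot: [-3.141, -0.002, -0.001]
contact_force: [1.0, 0.1, -0.4]
gripper_width: 0.0593
gripper_force: 25.0
```

```bash
python3 -c "
from h import *
togo(.5369,.2490,.2018,np.radians(90))"
```

```text
shift [ 0.0312 -0.2867  0.0645] rot [-0.0008 -0.0004  0.0012] alt [ 1.00e-03 -1.00e-03 -3.14e+00] q6 1.26 t 31.9833
```

Request:
{"op": "hand_motion", "data": {
  "moves": {"offsets": [[0.05,0.3,-3,0,0,0,0],[0.05,0.3,-3,0,0,0,0],[0.05,0.3,-3,0,0,0,0],[0.05,0.3,-3,0,0,0,0],[0.05,0.3,-3,0,0,0,0]]}
}}

```text
time: 32.4
ee_pos: [0.5215, 0.1128, 0.2658]
ee_rot: [-3.14, -0.006, -0.0]
contact_force: [1.3, 0.3, -1.1]
gripper_width: 0.0592
gripper_force: 25.0
```

Request:
{"op": "hand_motion", "data": {
  "moves": {"offsets": [[0.05,0.314,-2.82,0,0,0,0],[0.05,0.314,-2.82,0,0,0,0],[0.05,0.314,-2.82,0,0,0,0],[0.05,0.314,-2.82,0,0,0,0],[0.05,0.314,-2.82,0,0,0,0]]}
}}

```text
time: 32.82
ee_pos: [0.5374, 0.2523, 0.2653]
ee_rot: [-3.141, -0.004, 0.001]
contact_force: [-0.5, 0.2, -0.6]
gripper_width: 0.059
gripper_force: 25.0
```

Request:
{"op": "hand_motion", "data": {
  "moves": {"offsets": [[0.05,0,0,0,0,0,0],[0.05,0,0,0,0,0,0],[0.05,0,0,0,0,0,0]]}
}}

```text
time: 33.07
ee_pos: [0.5378, 0.2482, 0.2659]
ee_rot: [3.142, -0.004, 0.0]
contact_force: [0.9, -0.1, -0.6]
gripper_width: 0.059
gripper_force: 25.0
```

```bash
python3 -c "
from h import *
togo(.5369,.2490,.2037,np.radians(90))"
```

```text
shift [-0.0009 -0.0008  0.0622] rot [ 0.     -0.0001 -0.0027] alt [-0.    -0.     3.139] q6 1.81 t 33.0667
```

Request:
{"op": "hand_motion", "data": {
  "moves": {"offsets": [[0.05,-0.02,-0.006,0.3,0,0,0],[0.05,-0.02,-0.006,0.6,0,0,0],[0.05,-0.02,-0.006,0.8,0,0,0],[0.05,-0.02,-0.006,0.88,0,0,0],[0.05,-0.02,-0.006,0.94,0,0,0]]}
}}

```text
time: 33.48
ee_pos: [0.5367, 0.2493, 0.2185]
ee_rot: [-3.142, 0.003, 0.001]
contact_force: [-1.1, 0.7, -1.1]
gripper_width: 0.0591
gripper_force: 25.0
```

Request:
{"op": "hand_motion", "data": {
  "moves": {"offsets": [[0.05,0,0,0.08,0,0,0],[0.05,0,0,0.16,0,0,0],[0.05,0,0,0.22,0,0,0],[0.05,0,0,0.26,0,0,0],[0.05,0,0,0.29,0,0,0]]}
}}

```text
time: 33.9
ee_pos: [0.5367, 0.2499, 0.2041]
ee_rot: [-3.141, 0.001, -0.0]
contact_force: [-0.2, 0.4, -0.4]
gripper_width: 0.0593
gripper_force: 25.0
```

Request:
{"op": "hand_motion", "data": {
  "moves": {"offsets": [[0.05,0,0,0.02,0,0,0],[0.05,0,0,0.03,0,0,0],[0.05,0,0,0.03,0,0,0]]}
}}

```text
time: 34.15
ee_pos: [0.537, 0.2499, 0.2037]
ee_rot: [-3.141, 0.001, -0.003]
contact_force: [-1.6, -1.1, 4.0]
gripper_width: 0.0593
gripper_force: 25.0
```

Request:
{"op": "hand_motion", "data": {
  "moves": {"offsets": [[0.062,0,0,0,0,0,0],[0.066,0,0,0,0,0,0],[0.088,0,0,0,0,0,0],[0.088,0,0,0,0,0,0],[0.088,0,0,0,0,0,0]]}
}}

```text
time: 34.57
ee_pos: [0.5366, 0.25, 0.2026]
ee_rot: [-3.141, 0.001, 0.0]
contact_force: [0.1, -0.7, -1.2]
gripper_width: 0.0835
gripper_force: 0.0
```

Request:
{"op": "hand_motion", "data": {
  "moves": {"offsets": [[0.088,0,0,-0.4,0,0,0],[0.088,0,0,-1,0,0,0],[0.088,0,0,-1.4,0,0,0],[0.088,0,0,-1.6,0,0,0],[0.088,0,0,-1.6,0,0,0]]}
}}

```text
time: 34.98
ee_pos: [0.5371, 0.2501, 0.2847]
ee_rot: [-3.14, 0.001, -0.006]
contact_force: [0.5, 0.3, 0.4]
gripper_width: 0.0881
gripper_force: 0.0
```

```bash
python3 - <<'E'
from h import *
c=cam('wrist','w15.png'); ring(c,.5367,.247,0,.186,.208,.04)
W=cloud(c);H=W[...,2]
ring(c,.590,.394,0,.004,.04,.05); ring(c,.590,.394,0,.026,.042,.03)
c=dict(np.load('top0.npz'));W=cloud(c);H=W[...,2]
for a in range(0,360,30):
    q=[]
    for r in(.05,.075,.1,.125):
        x,y=.59+r*np.cos(np.radians(a)),.394+r*np.sin(np.radians(a)); m=np.hypot(W[...,0]-x,W[...,1]-y)<.013
        q.append(int(np.nanpercentile(H[m],95)*1000) if m.any() else -99)
    print(a,q)
togo(.590,.394,.2,np.radians(90))
E
```

```text
ring n 1597 circ 0.5357 0.2488 0.0297 rect [0.536  0.2487] [0.058  0.0585] h 0.197
ring n 1465 circ 0.588 0.3944 0.0295 rect [0.5882 0.3941] [0.0582 0.0577] h 0.0144
ring n 220 circ 0.5881 0.3943 0.0109 rect [0.5884 0.3943] [0.0208 0.0206] h 0.0352
0 [4, 28, 30, 99]
30 [4, 3, 4, 100]
60 [4, 3, 4, 3]
90 [4, 3, 4, 4]
120 [4, 3, 5, 3]
150 [5, 3, 4, 3]
180 [4, 4, 4, 4]
210 [3, 3, 4, 26]
240 [3, 4, 29, 38]
270 [4, 18, 29, 29]
300 [4, 4, 4, 76]
330 [3, 28, 25, 29]
shift [ 0.0531 -0.144   0.0828] rot [-0.0004 -0.0008 -0.0009] alt [-1.000e-03  1.000e-03  3.141e+00] q6 1.81 t 35.0333
```

View pics/w15.png

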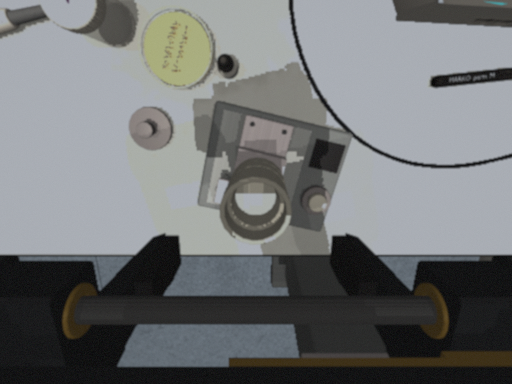

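The stack's rim reads 197 mm as expected, and the cap is at (.5882,.3942) with its knob top at 35 mm. Before reaching low beside the stack I'll check how low the arm's links hang.

```bash
python3 - <<'E'
from h import *
i=manip.camera_info('wrist'); print('wristcam', -cv2.Rodrigues(np.array(i['rvec']))[0].T@np.array(i['tvec']), manip.sense()['ee_pos'])
T=manip.sense()['ee_pos']; u=T[:2]/np.hypot(*T[:2]); n=np.array([-u[1],u[0]])
for nm in('side','top'):
  c=cam(nm,'arm_%s.png'%nm); W=cloud(c).reshape(-1,3); W=W[~np.isnan(W[:,0])]
  a=(W[:,:2]-T[:2])@u; b=(W[:,:2]-T[:2])@n; h=W[:,2]-T[2]
  for lo in np.arange(-.45,.15,.05):
    m=(a>lo)&(a<lo+.05)&(abs(b)<.13)&(h>-.03)
    if m.sum()>5: print(nm,round(lo,2),m.sum(),'h',np.percentile(h[m],[1,99]).round(3),'b',np.percentile(b[m],[1,99]).round(3))
E
```

```text
wristcam [0.61688877 0.2487541  0.40681712] [0.53669519 0.24997785 0.28270781]
side -0.45 263 h [0.339 0.37 ] b [0.016 0.128]
side -0.4 591 h [0.351 0.372] b [0.007 0.129]
side -0.35 776 h [0.259 0.364] b [0.012 0.128]
side -0.3 1100 h [0.246 0.345] b [0.043 0.115]
side -0.25 1043 h [0.232 0.33 ] b [0.032 0.105]
side -0.2 971 h [0.219 0.316] b [0.022 0.094]
side -0.15 980 h [0.208 0.3  ] b [-0.031  0.085]
side -0.1 1218 h [0.053 0.283] b [-0.067  0.082]
side -0.05 1826 h [-0.011  0.276] b [-0.067  0.075]
side -0.0 1584 h [-0.01   0.272] b [-0.049  0.096]
side 0.05 112 h [0.045 0.24 ] b [0.049 0.079]
top -0.4 179 h [0.278 0.349] b [-0.01   0.002]
top -0.35 1938 h [0.291 0.352] b [-0.004  0.101]
top -0.3 2682 h [0.287 0.347] b [-0.002  0.102]
top -0.25 2465 h [0.269 0.332] b [-0.013  0.091]
top -0.2 2241 h [0.252 0.318] b [-0.021  0.081]
top -0.15 2357 h [0.211 0.302] b [-0.041  0.078]
top -0.1 1920 h [0.066 0.285] b [-0.074  0.075]
top -0.05 3292 h [0.065 0.277] b [-0.092  0.063]
top -0.0 1551 h [0.076 0.273] b [-0.072  0.055]
top 0.05 11 h [0.224 0.247] b [0.032 0.046]
```

View pics/arm_side.png

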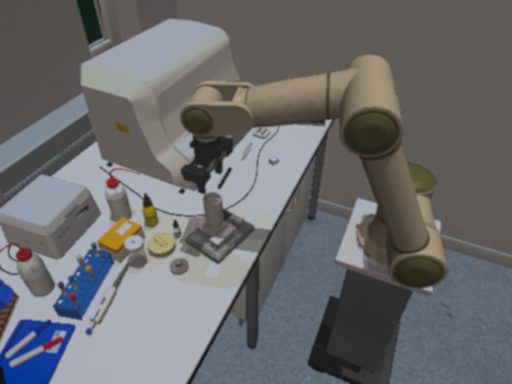

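The arm is clear: at the cap's height the forearm stays above about 240 mm, and the gripper body passes about 20 mm from the stack. I'll move over the cap.

Scaled: 0.0515 m is 1.03, -0.1443 m is -2.886.

Request:
{"op": "hand_motion", "data": {
  "moves": {"offsets": [[0.06,1.03,-2.886,0,0,0,0],[0.06,1.03,-2.886,0,0,0,0],[0.06,1.03,-2.886,0,0,0,0],[0.06,1.03,-2.886,0,0,0,0],[0.06,1.03,-2.886,0,0,0,0]]}
}}

```text
time: 35.55
ee_pos: [0.5881, 0.3984, 0.2782]
ee_rot: [3.141, 0.004, -0.007]
contact_force: [-0.3, 1.0, -0.1]
gripper_width: 0.0601
gripper_force: 0.0
```

Request:
{"op": "hand_motion", "data": {
  "moves": {"offsets": [[0.06,0,0,0.8,0,0,0],[0.06,0,0,1.6,0,0,0],[0.06,0,0,2.4,0,0,0],[0.06,0,0,3.2,0,0,0],[0.06,0,0,3.2,0,0,0]]}
}}

```text
time: 35.97
ee_pos: [0.5846, 0.3919, 0.1127]
ee_rot: [3.135, -0.002, -0.024]
contact_force: [-1.3, -0.2, -1.0]
gripper_width: 0.06
gripper_force: 0.0
```

Request:
{"op": "hand_motion", "data": {
  "moves": {"offsets": [[0.06,0,0,0,0,0,0],[0.06,0,0,0,0,0,0]]}
}}

```text
time: 36.13
ee_pos: [0.5891, 0.3943, 0.1253]
ee_rot: [-3.14, 0.002, -0.005]
contact_force: [-0.0, 0.3, 0.5]
gripper_width: 0.0597
gripper_force: 0.0
```

```bash
python3 - <<'E'
from h import *
c=cam('wrist','w16.png'); ring(c,.588,.394,0,.008,.02,.035); ring(c,.588,.394,0,.026,.042,.03)
togo(.5882,.3942,.0395,np.radians(90))
E
```

```text
ring n 2660 circ 0.5886 0.3949 0.0296 rect [0.5888 0.3947] [0.0578 0.058 ] h 0.0143
ring n 514 circ 0.5886 0.3946 0.0111 rect [0.5888 0.3947] [0.0207 0.021 ] h 0.0351
shift [-0.0016  0.0005  0.0866] rot [-0.0022 -0.0044 -0.0012] alt [-7.00e-03  3.00e-03  3.14e+00] q6 2.0 t 36.1833
```

Scaled: 0.075 m is 1.5, 0.065 m is 1.3.

Request:
{"op": "hand_motion", "data": {
  "moves": {"offsets": [[0.06,-0.01,0,0.5,0,0,0],[0.06,-0.01,0,1,0,0,0],[0.06,-0.01,0,1.3,0,0,0],[0.06,-0.01,0,1.5,0,0,0],[0.06,-0.01,0,1.5,0,0,0]]}
}}

```text
time: 36.6
ee_pos: [0.5878, 0.3942, 0.0477]
ee_rot: [-3.141, 0.002, 0.0]
contact_force: [-0.3, -0.4, 0.1]
gripper_width: 0.0601
gripper_force: 0.0
```

Request:
{"op": "hand_motion", "data": {
  "moves": {"offsets": [[0.06,0,0,0,0,0,0],[0.06,0,0,0,0,0,0]]}
}}

```text
time: 36.77
ee_pos: [0.5887, 0.3947, 0.0501]
ee_rot: [-3.14, 0.002, -0.005]
contact_force: [0.2, 0.5, -0.9]
gripper_width: 0.06
gripper_force: 0.0
```

```bash
python3 -c "
from h import *
togo(.5890,.3946,.0395,np.radians(90))"
```

```text
shift [0.0002 0.0001 0.0106] rot [-0.0017 -0.0032 -0.001 ] alt [-5.000e-03  3.000e-03  3.141e+00] q6 2.0 t 36.7667
```

Scaled: 0.0095 m is 0.19, 0.005 m is 0.1, -0.003 rad is -0.03.

Request:
{"op": "hand_motion", "data": {
  "moves": {"offsets": [[0.06,0.006,0,0.1,0,-0.03,0],[0.06,0.006,0,0.19,0,-0.03,0],[0.06,0.006,0,0.19,0,-0.03,0]]}
}}

```text
time: 37.02
ee_pos: [0.5878, 0.3941, 0.0375]
ee_rot: [3.141, -0.002, -0.006]
contact_force: [0.3, 0.3, 0.0]
gripper_width: 0.0601
gripper_force: 0.0
```

Request:
{"op": "hand_motion", "data": {
  "moves": {"offsets": [[0.01,0,0,0,0,0,0],[0.01,0,0,0,0,0,0],[0.01,0,0,0,0,0,0],[0.01,0,0,0,0,0,0],[0.01,0,0,0,0,0,0]]},
  "grip_force": 25
}}

```text
time: 37.43
ee_pos: [0.5881, 0.3943, 0.0384]
ee_rot: [-3.141, 0.001, 0.004]
contact_force: [0.6, 0.3, -0.3]
gripper_width: 0.0292
gripper_force: 0.0
```

Request:
{"op": "hand_motion", "data": {
  "moves": {"offsets": [[0.01,0,0,0,0,0,0],[0.01,0,0,0,0,0,0]]}
}}

```text
time: 37.6
ee_pos: [0.5881, 0.3943, 0.0383]
ee_rot: [-3.141, 0.002, 0.004]
contact_force: [0.2, 0.3, 0.2]
gripper_width: 0.0169
gripper_force: 25.0
```

```bash
python3 -c "
from h import *
togo(.5890,.3946,.0395,np.radians(90))"
```

```text
shift [ 0.0009 -0.0003 -0.0012] rot [-0.0003  0.0028 -0.001 ] alt [0.004 0.    3.141] q6 2.0 t 37.6
```

Scaled: -0.18 m is -3.6, -0.15 m is -3.

Request:
{"op": "hand_motion", "data": {
  "moves": {"offsets": [[0.01,0,0,-0.6,0,0,0],[0.01,0,0,-1.4,0,0,0],[0.01,0,0,-2.2,0,0,0],[0.01,0,0,-3,0,0,0],[0.01,0,0,-3.6,0,0,0]]}
}}

```text
time: 38.02
ee_pos: [0.5888, 0.3943, 0.2223]
ee_rot: [-3.14, 0.001, -0.0]
contact_force: [0.7, -0.5, 0.4]
gripper_width: 0.0173
gripper_force: 25.0
```

Request:
{"op": "hand_motion", "data": {
  "moves": {"offsets": [[0.01,0,0,-0.6,0,0,0],[0.01,0,0,-1.1,0,0,0],[0.01,0,0,-1.1,0,0,0],[0.01,0,0,-1.1,0,0,0]]}
}}

```text
time: 38.35
ee_pos: [0.5889, 0.3943, 0.2741]
ee_rot: [-3.141, 0.002, 0.002]
contact_force: [-0.2, 0.4, -1.1]
gripper_width: 0.0171
gripper_force: 25.0
```

```bash
python3 - <<'E'
from h import *
s=manip.sense();p=s['ee_pos'];print(p)
c=cam('wrist','w17.png');ring(c,p[0],p[1],0,p[2]-.031,p[2]-.015,.034)
c=cam('top','t5.png')
togo(.5369,.2495,.2277,np.radians(90))
E
```

```text
[0.58894977 0.39427825 0.27407087]
ring n 3581 circ 0.5896 0.3928 0.0299 rect [0.5918 0.3917] [0.0569 0.0537] h 0.25
shift [-0.0512  0.1445  0.044 ] rot [ 0.001   0.0056 -0.0009] alt [ 9.000e-03 -2.000e-03  3.141e+00] q6 2.0 t 38.45
```

View pics/w17.png

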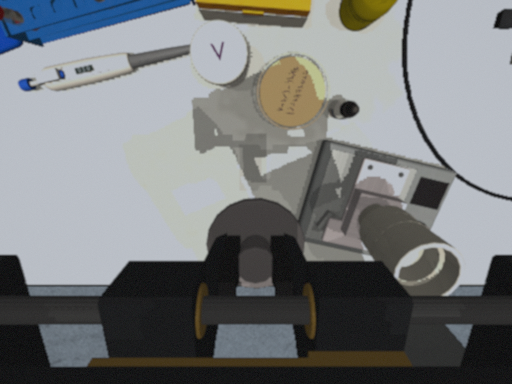

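The cap is held level. I'll move it over the stack and lower it.

Scaled: 0.1443 m is 2.886, -0.0518 m is -1.036.

Request:
{"op": "hand_motion", "data": {
  "moves": {"offsets": [[0.01,-1.036,2.886,0,0,0,0],[0.01,-1.036,2.886,0,0,0,0],[0.01,-1.036,2.886,0,0,0,0],[0.01,-1.036,2.886,0,0,0,0],[0.01,-1.036,2.886,0,0,0,0]]}
}}

```text
time: 38.87
ee_pos: [0.5353, 0.246, 0.2723]
ee_rot: [3.14, -0.007, -0.01]
contact_force: [0.6, 0.4, 0.1]
gripper_width: 0.0171
gripper_force: 25.0
```

Request:
{"op": "hand_motion", "data": {
  "moves": {"offsets": [[0.01,0,0,0,0,0,0],[0.01,0,0,0.2,0,0,0],[0.01,0,0,0.4,0,0,0],[0.01,0,0,0.4,0,0,0],[0.01,0,0,0.4,0,0,0]]}
}}

```text
time: 39.28
ee_pos: [0.5365, 0.2506, 0.2518]
ee_rot: [3.141, 0.0, -0.009]
contact_force: [-0.3, -0.5, -0.5]
gripper_width: 0.0172
gripper_force: 25.0
```

```bash
python3 -c "
from h import *
togo(.5363,.2495,.2277,np.radians(90))"
```

```text
shift [-0.0001  0.0011  0.0241] rot [0.0003 0.0055 0.0001] alt [-9.000e-03  1.000e-03 -3.142e+00] q6 1.81 t 39.2833
```

Scaled: 0.022 m is 0.44, 0.019 m is 0.38, 0.005 rad is 0.05.

Request:
{"op": "hand_motion", "data": {
  "moves": {"offsets": [[0.01,0,0.02,0.1,0,0.05,0],[0.01,0,0.02,0.2,0,0.05,0],[0.01,0,0.02,0.3,0,0.05,0],[0.01,0,0.02,0.38,0,0.05,0],[0.01,0,0.02,0.44,0,0.05,0]]}
}}

```text
time: 39.7
ee_pos: [0.5366, 0.249, 0.2307]
ee_rot: [-3.141, 0.001, -0.002]
contact_force: [0.5, 1.0, 0.0]
gripper_width: 0.0171
gripper_force: 25.0
```

Request:
{"op": "hand_motion", "data": {
  "moves": {"offsets": [[0.01,0,0,0.02,0,0,0],[0.01,0,0,0.04,0,0,0],[0.01,0,0,0.04,0,0,0]]}
}}

```text
time: 39.95
ee_pos: [0.5367, 0.249, 0.2293]
ee_rot: [-3.141, 0.002, -0.003]
contact_force: [0.4, 0.3, -0.9]
gripper_width: 0.0173
gripper_force: 25.0
```

Scaled: 0.0025 m is 0.05, 0.002 m is 0.04.

Request:
{"op": "hand_motion", "data": {
  "moves": {"offsets": [[0.01,0,0,0.02,0,0,0],[0.01,0,0,0.04,0,0,0],[0.01,0,0,0.05,0,0,0],[0.01,0,0,0.05,0,0,0]]}
}}

```text
time: 40.28
ee_pos: [0.5369, 0.249, 0.2275]
ee_rot: [-3.141, 0.001, -0.005]
contact_force: [-1.6, 1.5, 4.7]
gripper_width: 0.0173
gripper_force: 25.0
```

Seated at the expected height. I'll release, retreat and check.

Request:
{"op": "hand_motion", "data": {
  "moves": {"offsets": [[0.03,0,0,0,0,0,0],[0.05,0,0,0,0,0,0],[0.06,0,0,0,0,0,0],[0.06,0,0,0,0,0,0],[0.06,0,0,0,0,0,0]]}
}}

```text
time: 40.7
ee_pos: [0.5367, 0.2489, 0.2267]
ee_rot: [-3.141, 0.002, -0.003]
contact_force: [0.5, -0.0, -0.4]
gripper_width: 0.0482
gripper_force: 0.0
```

Request:
{"op": "hand_motion", "data": {
  "moves": {"offsets": [[0.06,0,0,-0.4,0,0,0],[0.06,0,0,-1,0,0,0],[0.06,0,0,-1.6,0,0,0],[0.06,0,0,-2,0,0,0],[0.06,0,0,-2,0,0,0]]}
}}

```text
time: 41.12
ee_pos: [0.5373, 0.2492, 0.3314]
ee_rot: [-3.14, 0.001, -0.015]
contact_force: [0.2, -1.3, -0.5]
gripper_width: 0.0596
gripper_force: 0.0
```

Request:
{"op": "hand_motion", "data": {
  "moves": {"offsets": [[0.06,0,0.8,0,0,0,0],[0.06,0,1.6,0,0,0,0],[0.06,0,2,0,0,0,0],[0.06,0,2,0,0,0,0],[0.06,0,2,0,0,0,0]]}
}}

```text
time: 41.53
ee_pos: [0.5364, 0.1485, 0.3263]
ee_rot: [-3.141, 0.004, -0.002]
contact_force: [-0.7, -0.3, 0.3]
gripper_width: 0.0598
gripper_force: 0.0
```

```bash
python3 - <<'E'
from h import *
c=cam('wrist'); 
ring(c,.5367,.2490,0,.190,.212,.034); ring(c,.5367,.2490,0,.216,.23,.03)
W=cloud(c);H=W[...,2]
c=cam('side','s2.png'); blobs('t6.png')
a=cv2.imread('pics/s2.png'); cv2.imwrite('pics/s2c.png',cv2.resize(a[130:290,110:310],None,fx=3.7,fy=3.7,interpolation=cv2.INTER_CUBIC))
E
```

```text
ring n 2587 circ 0.5367 0.2476 0.0298 rect [0.5374 0.2476] [0.0576 0.0586] h 0.2035
ring n 491 circ 0.5373 0.2478 0.0112 rect [0.5373 0.2478] [0.0206 0.0217] h 0.2244
blob [ 0.6899 -0.314 ] [0.219 0.012] circ 0.694 -0.3142 0.1098 126
```

View pics/s2c.png

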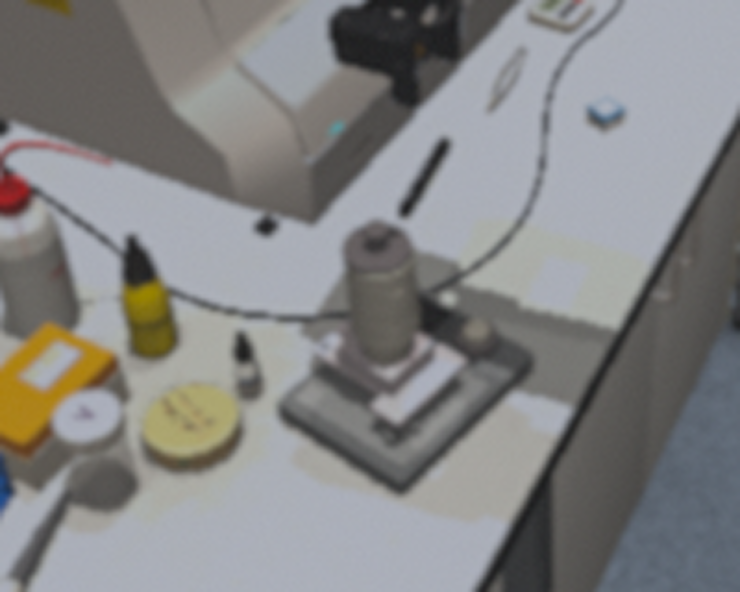

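The side crop shows a straight, capped stack at about (382,295) on the seated stage, and the bystanders look undisturbed. The disc and knob heights read 203.5 and 224.4 mm against the expected 203.3 and 224.3. No cups remain on the bench.

```bash
python3 -c "
from rig import manip
print(manip.hand_in())"
```

```text
the job is handed in; nothing more can be done
None
```

The stage is seated on the balance, the tare was pressed fully down while it was empty, all four cups present are nested in one straight stack closed with the cap, and the job is handed in; the hand-in gave no verdict.

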